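# Turn the bannock on the griddle

### The job

The bannock on the left of the griddle still has its scored, pale side up: slide the turner's tines under it between the rails, lift it and turn it over with the turner, so that it lies flat on the rails with its scored side down, wholly on the griddle. It is hot, so touch it only with the turner; leave the other bannock, which is already turned, where it is. Then lay the turner flat, right way up, with its tines on the white disc as it was, and let go.

Things in the scene. Friction and masses are not known exactly. Their poses are not given: they have to be found in the camera images.
- grill_mid (a point): Top centre of the fixed griddle: dark ribbed cast plate 274 mm (its x) by 350 mm (its y) on a steel housing, level with the rail tops, 66 mm above the worktop. Twelve rails run along y, 6 mm wide, 21 mm apart, centres at x = +-10.5, 31.5, 52.5, 73.5, 94.5, 115.5 mm. Valleys between: 15 mm wide, 14 mm deep. x points away from the robot at yaw 0, z up.
- grill_open (a point): Left (+y) end of the rails, 168 mm from grill_mid, at rail-top height, same axes. Here the valleys are open, nothing stands in their way, and tines can enter them level, moving along -y. At the other end a bar as high as the rails closes them; lips of that height run along the front and back edges.
- bannock_center (a point): Centre of the bannock to turn: firm round oat bread, 100 mm across, 16 mm thick, edges rounded 4 mm, about 90 g, loose on the rails in the griddle's left half. Its z axis points out of the pale side scored with a cross and dotted with small holes, up at the start; the other side is light brown with dark bars.
- bannock_done_center (a point): Centre of the other bannock, same size, loose, in the right half of the griddle; already turned, its brown barred side up.
- cake_disc: White plastic disc, 264 mm across, 7 mm thick, lying fixed on the worktop to the left of the griddle. Origin at the centre of its underside.
- turner_grip (a point): Point to grip on the turner's wooden handle, mid-section; flat-sided, 18 mm wide (turner's y), 24 mm high, from 27 mm ahead of this point to 85 mm behind. 40 mm above the underside of the tines, so 47 mm above the worktop at the start. Turner: 180 g; its x axis runs from handle to tine tips; z up when it lies the right way up.
- turner_tines (a point): Middle of the turner's four flat steel tines, 152 mm ahead of turner_grip, 2 mm above their underside. Tines 130 mm long, 7 mm wide, 3.5 mm thick, 21 mm apart (y = +-10.5, +-31.5 mm): they fit the griddle's valleys. Behind them a thin bridge 74 mm wide, 30 mm long, too wide to enter the rails, and bent rods up to the handle. Lies flat on the white disc, tines towards the griddle.

How it is judged:
On the way, in this order (a step that is already met when the one before it is completed fails the run):
1. the bannock is lifted by the turner: its centre at least 15 mm above where it lay (height (world z) of bannock_center above 0.089 m and contact force between turner and bannock above 0.1 N), for 0.1 s.
2. the bannock lies flat on the rails, scored side down (angle between bannock_center's own z axis and vertical above 3.04 rad and height (world z) of bannock_center between 0.07 and 0.079 m and x of bannock_center in the frame of grill_mid between -0.09 and 0.09 m and y of bannock_center in the frame of grill_mid between -0.127 and 0.127 m), for 0.2 s.
At the end, for the whole second after the job is handed in: The bannock lies still and flat (6 degrees) on the rails, scored side down, wholly on the griddle (2 mm over the edge allowed); the other bannock is within 30 mm of where it was; the turner lies flat, right way up, at rest on the white disc, the middle of its tines within 90 mm of the disc's centre (all of step 2 and linear speed of each of bannock, turner below 0.02 m/s and distance of bannock_done_center from where it was at the start of the episode below 0.03 m and horizontal distance between turner_tines and cake_disc below 0.09 m and height (world z) of turner_tines below 0.015 m and angle between turner_tines's own z axis and vertical below 0.1 rad); the robot touches nothing.
It fails at once if the gripper or arm touches the hot bannock (over 0.5 N) (contact force between any of the fingers, the arm and bannock above 0.5 N).
It fails at once if the bannock slips off the griddle (height (world z) of bannock_center below 0.055 m).
It fails at once if the other bannock is pushed more than 30 mm (distance of bannock_done_center from where it was at the start of the episode above 0.03 m).
It also fails if it takes over 58 s, if anything falls off the work surface, if the arm or the gripper's body presses on something with over 40 N, if the wrist force passes 120 N, or if a joint passes its speed limit or range.

### The arm

A 6-joint arm with a two-finger parallel gripper is mounted at the origin on a cart in front of the work surface, level with it; the furniture and walls round the work are solid. World frame = base frame: x ahead of the robot, y to its left, z up, the work surface at z = 0. Lengths are in m, angles in rad, forces in N, time in s.
With the tool pointing down it reaches from about 0.225 to 0.875 m from the base axis. Payload 3.4 kg.
Tool frame: the origin (TCP) lies at the very end of the fingers, on their centre line; the grasp point (between the pads) lies 19 mm behind it; z points along the fingers, y is the direction in which the jaws open and shut (so a half turn about z gives the same grasp; the last joint's range is limited). The gripper opens to 85 mm and grips with 20 to 120 N. Pads are 22 mm wide; open, the fingers measure 114 mm over their backs; the gripper's body (76 mm by 85 mm) begins 54 mm behind the grasp point. The pads swing forward as they close: fully open they stand 13 mm farther back than shut.
Start: joints at [1.182, 0.276, 1.505, -0, 1.361, -0.121], TCP at [0.152, 0.555, 0.231] pointing down, gripper open.
Joint ranges: [-2.89, 2.89], [-0.75, 2.08], [0.22, 2.7], [-1.18, 4.32], [0.11, 2.71], [-2.7, 2.7]. Speed limits (rad/s): [2.57, 2.57, 3.14, 3.14, 3.14, 3.14].

### API

Orientations are given as a unit quaternion [w, x, y, z].
In Python, from rig import get_state, get_image, camera_model, sign_off gives the robot as it stands. The module is installed in compiled form; this text tells all that it offers.
- The arm moves only by the tool drive_tool, never from a script. Its argument "motion" is text: rows parted by semicolons, each of 7 numbers parted by spaces: the turn, a rotation vector about the tool's x, y, z in degrees, then the shift along the tool's x, y, z in m, then the opening in per cent of the stroke, from 0 (shut) to 100 (fully open). In form: wx wy wz tx ty tz hand; .... A call has 1 to 12 rows; each row shifts and turns the pose as measured when the row begins, along the tool's axes as they then stand; what a row does not reach is not made up. A row lasts 1/8 s, in which the tool goes at most 62.5 mm and 10.7 degrees, less where a joint would pass 70% of its speed; a pose out of reach is approached as far as the arm can. A call is refused whole if a number of a shift passes 0.0625 or a number of a turn 10.7, either way. A call with a gripper value outside its range is refused whole. The fingers move at their own pace and stop on an object; "newtons" is the grip in N (left out, the last holds). Time passes only in rows, so rows that do not move let the fingers close. It gives the time, the measured TCP pose, the force and the opening at its end, in the units of the state.
- get_state(): the state, without advancing time (a new reading comes with each control period).
- get_image(name): name is "scene" or "top"; returns (picture, depth): 384x512x3 uint8, red, green, blue; 384x512 float32, m along the optical axis (not along the pixel's ray), 0 where there is no reading.
- camera_model(name): a dict with "camera_matrix" (3x3 intrinsics, pixels), "cam_to_world" (4x4, takes a point from camera to world coordinates). Camera axes: x right, y up, looking along -z (the intrinsics and any distortion apply to the point x, -y, -z); pixel columns grow to the right and rows downward; lengths in m; the calibration is good to about 2 mm. A picture is of the moment at which its call begins. camera_model takes no time and is no camera call.
- sign_off(): hands the job in, once; it reports no verdict.
The state is a dict: "clock": time; "qpos": joint angles; "qd": joint speeds; "effort": joint torques, N m; "position": TCP position; "ee_rot": TCP orientation; "contact_force": force on the tool from outside, world axes, zero at the start; "moment": the same for the moment, N m; "width": finger opening in m.
Only numpy, scipy, OpenCV 4.12 (cv2) and the standard library are available. Lean on these libraries where they do the work, as an engineer would, in place of code of your own. Each camera call takes 0.05 s, during which the arm holds its last target.

## Working session

There is one attempt and no reset: what is moved stays moved. The work goes in short steps, Python scripts to look and compute and a tool call to move; the robot and the scene stay as the last step left them, time stands still between calls to the robot, and variables do not carry over. Pictures are saved under pics/ and viewed, and the job is handed in when it is done.

Besides the shell and the picture viewer there is one more tool, called after ">>>" by a JSON object that holds its "fn" and its "kwargs". drive_tool: Moves the arm, as the interface text tells. Its arguments: {"type":"object","properties":{"motion":{"type":"string"},"newtons":{"type":"number"}},"required":["motion"]}

```bash
ls; mkdir -p pics; python3 - <<'E'
from rig import *
import cv2,numpy as np
np.set_printoptions(precision=4,suppress=True)
print(get_state())
for n in("scene","top"):
    im,d=get_image(n); m=camera_model(n); print(n,m)
    np.savez(f"{n}0.npz",im=im,d=d)
    cv2.imwrite(f"pics/{n}0.png",cv2.cvtColor(im,cv2.COLOR_RGB2BGR))
E
```

```text
pics
{'clock': 0.0, 'qpos': array([ 1.182 ,  0.2766,  1.5062, -0.    ,  1.3607, -0.121 ]), 'qd': array([ 0.0014,  0.0007, -0.0032, -0.0001,  0.0009,  0.0015]), 'effort': array([  0.0004, -41.6769, -24.5811,   0.0001,   0.011 ,  -0.    ]), 'position': array([0.152 , 0.554 , 0.2304]), 'ee_rot': array([-0.0002,  0.1335,  0.991 , -0.0009]), 'contact_force': array([-0.5354, -0.2304,  0.0621]), 'moment': array([-0.0024,  0.0547,  0.0255]), 'width': 0.08519454496809976}
scene {'camera_matrix': array([[392.3027,   0.    , 253.0784],
       [  0.    , 392.3027, 184.6114],
       [  0.    ,   0.    ,   1.    ]]), 'cam_to_world': array([[ 0.5031,  0.5152, -0.6939, -0.2419],
       [-0.8642,  0.3012, -0.4029, -0.3506],
       [ 0.0014,  0.8024,  0.5968,  0.7065],
       [ 0.    ,  0.    ,  0.    ,  1.    ]])}
top {'camera_matrix': array([[431.8549,   0.    , 249.7122],
       [  0.    , 431.8549, 186.7659],
       [  0.    ,   0.    ,   1.    ]]), 'cam_to_world': array([[ 0.0061,  0.9853, -0.1707,  0.337 ],
       [-1.    ,  0.0068,  0.0038,  0.0604],
       [ 0.0049,  0.1706,  0.9853,  1.1221],
       [ 0.    ,  0.    ,  0.    ,  1.    ]])}
```

View pics/scene0.png

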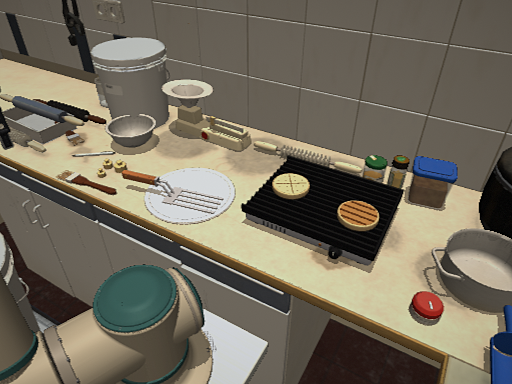

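View pics/top0.png

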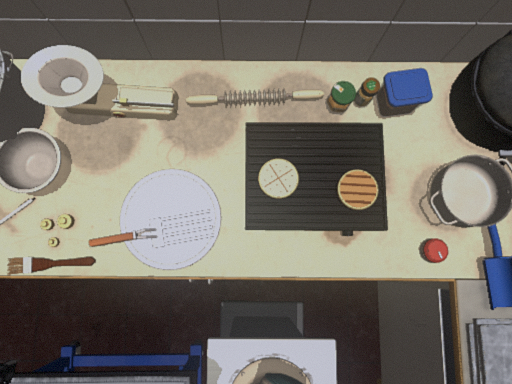

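```bash
cat > h.py <<'E'
import numpy as np,cv2
from rig import *
np.set_printoptions(precision=4,suppress=True)
def ray(n,u,v):
    m=camera_model(n);K=m["camera_matrix"];T=m["cam_to_world"]
    d=np.array([(u-K[0,2])/K[0,0],-(v-K[1,2])/K[1,1],-1.]);return T[:3,3],T[:3,:3]@d
def onz(n,u,v,z):
    o,d=ray(n,u,v);return o+d*(z-o[2])/d[2]
def proj(n,p):
    m=camera_model(n);K=m["camera_matrix"];T=m["cam_to_world"]
    c=T[:3,:3].T@(np.asarray(p)-T[:3,3]);return np.array([K[0,0]*c[0]/-c[2]+K[0,2],K[1,1]*-c[1]/-c[2]+K[1,2]])
def cloud(n,d):
    m=camera_model(n);K=m["camera_matrix"];T=m["cam_to_world"]
    v,u=np.mgrid[:d.shape[0],:d.shape[1]]
    c=np.stack([(u-K[0,2])/K[0,0]*d,-(v-K[1,2])/K[1,1]*d,-d],-1)
    P=c@T[:3,:3].T+T[:3,3];P[d==0]=np.nan;return P
def save(name,im,crop=None,s=1):
    if crop: im=im[crop[1]:crop[3],crop[0]:crop[2]]
    im=cv2.resize(im,None,fx=s,fy=s,interpolation=cv2.INTER_CUBIC)
    cv2.imwrite("pics/"+name,cv2.cvtColor(im,cv2.COLOR_RGB2BGR))
E
python3 - <<'E'
from h import *
a=np.load("top0.npz");save("t1.png",a["im"],(80,155,240,275),5)
save("t2.png",a["im"],(240,115,400,240),4.7)
P=cloud("top",a["d"])
for n,(u,v) in dict(ban=(279,178),done=(358,190),disc=(170,190),handle=(112,239),table=(230,250)).items(): print(n,P[v-1:v+2,u-1:u+2].reshape(-1,3).mean(0))
E
```

```text
ban [ 0.5393 -0.0153  0.083 ]
done [ 0.5109 -0.2083  0.0822]
disc [0.5203 0.2647 0.0055]
handle [0.3892 0.3918 0.0596]
table [ 0.366   0.1057 -0.0003]
```

View pics/t1.png

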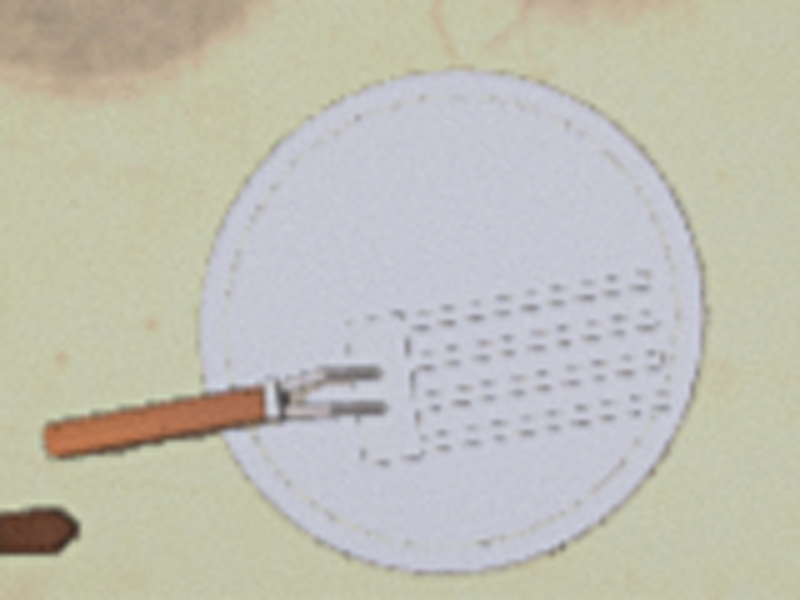

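View pics/t2.png

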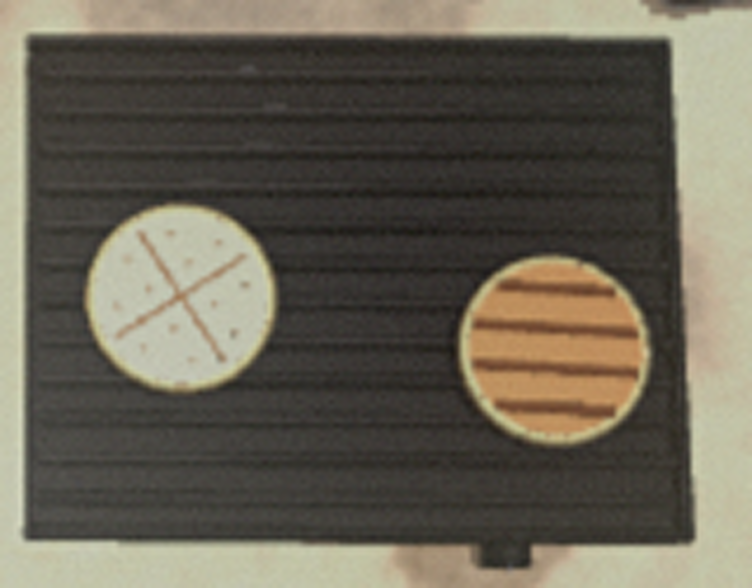

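```bash
python3 - <<'E'
from h import *
from scipy.spatial.transform import Rotation as R
a=np.load("top0.npz");im=a["im"].astype(int);s=np.load("scene0.npz")["im"].astype(int)
def ell(mask,z,n="top"):
    k,l,st,c=cv2.connectedComponentsWithStats(mask.astype(np.uint8)); i=1+np.argmax(st[1:,4])
    cs,_=cv2.findContours((l==i).astype(np.uint8),cv2.RETR_EXTERNAL,cv2.CHAIN_APPROX_NONE)
    q=max(cs,key=cv2.contourArea)[:,0,:]
    W=np.array([onz(n,u,v,z)[:2] for u,v in q]); A=np.c_[2*W,np.ones(len(W))];x=np.linalg.lstsq(A,(W**2).sum(1),rcond=None)[0]
    return x[:2],np.sqrt(x[2]+x[0]**2+x[1]**2),len(q)
V=im.max(-1);yy,xx=np.mgrid[:384,:512]
box=lambda u0,v0,u1,v1:(xx>u0)&(xx<u1)&(yy>v0)&(yy<v1)
print("ban",ell((V>110)&box(252,150,310,206),.078)); print("done",ell((V>110)&box(330,162,383,216),.078))
b=im[...,2]-im[...,1]
print("disc",ell((b>-3)&(V>150)&box(112,160,230,275),.007))
# handle
hm=(im[...,0]-im[...,2]>50)&box(80,225,140,255)
v,u=np.nonzero(hm);W=np.array([onz("top",p,q,.059)[:2] for p,q in zip(u,v)])
m=W.mean(0);w,E=np.linalg.eigh(np.cov((W-m).T));d=E[:,1]*(-np.sign(E[1,1]));t=(W-m)@d
print("handle",m,d,np.degrees(np.arctan2(d[1],d[0])),t.min(),t.max(),len(u)); 
f=lambda u,v:(u/5+80-.4,v/5+155-.4)
for p in [(650,280),(658,320),(658,362),(666,406)]: print("tip",onz("top",*f(*p),.011))
for p in [(345,320),(362,465),(405,312),(422,458)]: print("bridge",onz("top",*f(*p),.011))
g=lambda u,v:(u/4.7+240-.4,v/4.7+115-.4)
C=np.array([onz("top",*g(*p),.066)[:2] for p in [(28,37),(668,38),(692,543),(25,540)]]);print("grill",C,C.mean(0))
E
```

```text
ban (array([ 0.5409, -0.0134]), np.float64(0.04888965396669155), 112)
done (array([ 0.5141, -0.2083]), np.float64(0.04882489154196552), 112)
disc (array([0.4503, 0.2547]), np.float64(0.12216321588120334), 370)
handle [0.3892 0.3961] [ 0.1825 -0.9832] -79.4861276419465 -0.05248715528395302 0.053744689964951714 291
tip [0.4662 0.1594 0.011 ]
tip [0.4455 0.1548 0.011 ]
tip [0.4239 0.1544 0.011 ]
tip [0.4014 0.1498 0.011 ]
bridge [0.4444 0.316  0.011 ]
bridge [0.3705 0.3039 0.011 ]
bridge [0.4488 0.2853 0.011 ]
bridge [0.3742 0.2736 0.011 ]
grill [[ 0.6861  0.0679]
 [ 0.6882 -0.2795]
 [ 0.4147 -0.2794]
 [ 0.414   0.0674]] [ 0.5507 -0.1059]
```

>>> {"fn": "drive_tool", "kwargs": {"motion": "10 0 0 0 0 0 100;10 0 0 0 0 0 100;10 0 0 0 0 0 100"}}

```text
clock: 0.48
position: [0.1506, 0.55, 0.2331]
ee_rot: [-0.035, 0.129, 0.955, -0.264]
contact_force: [0.2, -0.1, -0.1]
width: 0.0854
```

```bash
cat > rec.py <<'E'
from h import *
import json
s=get_state();r=[list(map(float,s["qpos"])),list(map(float,s["position"])),list(map(float,s["ee_rot"]))]
open("rec.jsonl","a").write(json.dumps(r)+"\n");print(s["clock"],s["qpos"],s["position"],s["ee_rot"],s["contact_force"],s["width"])
E
python3 rec.py
```

```text
0.475 [ 1.2117  0.5805  1.1275 -0.0508  1.9705 -0.0977] [0.1506 0.55   0.2331] [-0.0355  0.129   0.9552 -0.264 ] [ 0.1824 -0.065  -0.1297] 0.08539331354407863
```

>>> {"fn": "drive_tool", "kwargs": {"motion": "0 10 0 0 0 0 100;0 10 0 0 0 0 100;0 10 0 0 0 0 100"}}

```text
clock: 0.85
position: [0.1478, 0.5546, 0.2265]
ee_rot: [-0.289, 0.192, 0.911, -0.225]
contact_force: [-0.6, -0.3, -0.3]
width: 0.0856
```

```bash
python3 rec.py
```

```text
0.85 [ 0.9698  0.6129  1.1973  0.3754  1.9846 -0.1514] [0.1478 0.5546 0.2265] [-0.2887  0.1916  0.9107 -0.2249] [-0.5504 -0.3025 -0.3297] 0.08561463940163916
```

```bash
sed -i '1i [[1.182,0.2766,1.5062,0,1.3607,-0.121],[0.152,0.554,0.2304],[-0.0002,0.1335,0.991,-0.0009]]' rec.jsonl
cat > kin.py <<'E'
import numpy as np,json
from scipy.spatial.transform import Rotation as R
def quat(q): return R.from_quat([q[1],q[2],q[3],q[0]])
def rot(q): return [R.from_euler('z',q[0]),R.from_euler('y',q[1]),R.from_euler('y',q[2]),R.from_euler('z',q[3]),R.from_euler('y',q[4]),R.from_euler('z',q[5])]
def frames(q):
    r=rot(q);A=[r[0]];
    for k in r[1:]:A.append(A[-1]*k)
    return A
E
python3 - <<'E'
from kin import *
np.set_printoptions(precision=4,suppress=True)
D=[json.loads(l) for l in open('rec.jsonl')]
for q,p,o in D:
    A=frames(q); print((A[-1].inv()*quat(o)).as_matrix())
E
```

```text
[[-0.     -1.     -0.0001]
 [ 1.     -0.     -0.0001]
 [ 0.0001 -0.0001  1.    ]]
[[ 0. -1. -0.]
 [ 1.  0.  0.]
 [-0. -0.  1.]]
[[ 0. -1. -0.]
 [ 1.  0.  0.]
 [-0. -0.  1.]]
```

```bash
cat > plan.py <<'E'
from h import *
from kin import *
def Rdown(yh): # tool z down, tool y heading yh deg
    h=np.radians(yh);y=np.array([np.cos(h),np.sin(h),0]);z=np.array([0,0,-1.]);return R.from_matrix(np.c_[np.cross(y,z),y,z])
def rows(p,Rt,hand,n=None,p0=None,R0=None,maxdeg=10.5,maxmm=.06,nd=4):
    if p0 is None: s=get_state();p0=s["position"];R0=quat(s["ee_rot"])
    p=np.asarray(p,float);rv=(R0.inv()*Rt).as_rotvec();ang=np.degrees(np.linalg.norm(rv))
    k=max(1,int(np.ceil(max(ang/maxdeg,np.linalg.norm(p-p0)/maxmm))));n=n or k
    if n<k:print("need",k)
    out=[];Rc=R0;pc=p0
    for i in range(1,n+1):
        Rn=R0*R.from_rotvec(rv*i/n);pn=p0+(p-p0)*i/n
        w=np.degrees((Rc.inv()*Rn).as_rotvec());t=Rc.inv().apply(pn-pc)
        out.append(" ".join("%.2f"%x for x in w)+" "+" ".join("%.*f"%(nd,x) for x in t)+" %g"%hand);Rc=Rn;pc=pn
    print(ang,np.linalg.norm(p-p0));print(";".join(out));return p,Rt
E
python3 - <<'E'
from plan import *
rows([.395,.367,.15],Rdown(10),100,10)
print("disc",onz("top",452.5/5+79.6,320.5/5+154.6,.007))
E
```

```text
69.66983092955581 0.3196564139984206
-4.36 -0.93 5.35 -0.0311 -0.0061 -0.0039 100;-4.36 -0.93 5.35 -0.0316 -0.0029 -0.0038 100;-4.36 -0.93 5.35 -0.0318 0.0004 -0.0033 100;-4.36 -0.93 5.35 -0.0317 0.0036 -0.0027 100;-4.36 -0.93 5.35 -0.0312 0.0067 -0.0018 100;-4.36 -0.93 5.35 -0.0305 0.0096 -0.0006 100;-4.36 -0.93 5.35 -0.0294 0.0124 0.0007 100;-4.36 -0.93 5.35 -0.0281 0.0150 0.0022 100;-4.36 -0.93 5.35 -0.0266 0.0173 0.0039 100;-4.36 -0.93 5.35 -0.0248 0.0194 0.0057 100
disc [0.4449 0.2614 0.007 ]
```

>>> {"fn": "drive_tool", "kwargs": {"motion": "-4.4 -0.9 5.4 -0.031 -0.006 -0.004 100;-4.4 -0.9 5.4 -0.0315 -0.003 -0.004 100;-4.4 -0.9 5.4 -0.032 0 -0.003 100;-4.4 -0.9 5.4 -0.032 0.0035 -0.003 100;-4.4 -0.9 5.4 -0.031 0.0065 -0.002 100"}}

```text
clock: 1.48
position: [0.277, 0.4549, 0.1817]
ee_rot: [-0.149, 0.45, 0.873, -0.117]
contact_force: [0.9, 0.2, 0.3]
width: 0.0852
```

```bash
python3 rec.py
```

```text
1.475 [0.7547 0.4081 1.4957 0.1994 1.5648 0.1019] [0.277  0.4549 0.1817] [-0.1485  0.45    0.8727 -0.1175] [0.8531 0.1572 0.2868] 0.08519499911389791
```

>>> {"fn": "drive_tool", "kwargs": {"motion": "-4.4 -0.9 5.4 -0.0305 0.0095 -0.0005 100;-4.4 -0.9 5.4 -0.0295 0.0125 0.0005 100;-4.4 -0.9 5.4 -0.028 0.015 0.002 100;-4.4 -0.9 5.4 -0.0265 0.0175 0.004 100;-4.4 -0.9 5.4 -0.025 0.0195 0.0055 100"}}

```text
clock: 2.1
position: [0.4017, 0.3513, 0.1438]
ee_rot: [0.01, 0.661, 0.75, 0.004]
contact_force: [-0.1, -0.2, 0.0]
width: 0.0852
```

```bash
python3 rec.py; python3 - <<'E'
from plan import *
D=[json.loads(l) for l in open('rec.jsonl')]
M=[];b=[]
for q,p,o in D:
    A=[a.as_matrix() for a in frames(q)]
    # h, A1 x,y ; A2 z(L1); A3 x,z ; A6 z
    M.append(np.c_[[0,0,1],A[0][:,0],A[0][:,1],A[1][:,2],A[2][:,0],A[2][:,2],A[5][:,2]]);b+=p
M=np.vstack(M)
x,res,rk,sv=np.linalg.lstsq(M,b,rcond=None);print(x,rk,sv,(M@x-b))
E
```

```text
2.1 [ 0.5995  0.2741  1.7389 -0.0183  1.1158  0.4823] [0.4017 0.3513 0.1438] [0.0095 0.6615 0.7499 0.0042] [-0.101  -0.2303  0.0319] 0.08520756270415927
[0.137  0.0001 0.0694 0.6296 0.0605 0.4211 0.3645] 7 [4.414  3.164  2.2432 0.6334 0.197  0.1618 0.0878] [-0.  0. -0.  0.  0. -0. -0. -0.  0.  0. -0. -0.  0. -0. -0.]
```

```bash
cat >> kin.py <<'E'
from scipy.optimize import least_squares
X=np.array([0.137,0.0001,0.0694,0.6296,0.0605,0.4211,0.3645])
def setX():
    D=[json.loads(l) for l in open('rec.jsonl')];M=[];b=[]
    for q,p,o in D:
        A=[a.as_matrix() for a in frames(q)]
        M.append(np.c_[[0,0,1],A[0][:,0],A[0][:,1],A[1][:,2],A[2][:,0],A[2][:,2],A[5][:,2]]);b+=p
    X[:]=np.linalg.lstsq(np.vstack(M),b,rcond=None)[0]
def fk(q):
    F=frames(q);A=[a.as_matrix() for a in F]
    return np.c_[[0,0,1],A[0][:,0],A[0][:,1],A[1][:,2],A[2][:,0],A[2][:,2],A[5][:,2]]@X, F[-1]*R.from_euler('z',90,degrees=True)
LO=np.array([-2.89,-.75,.22,-1.18,.11,-2.7]);HI=np.array([2.89,2.08,2.7,4.32,2.71,2.7])
def ik(p,Rt,q0,lo=LO,hi=HI):
    f=lambda q:(lambda a:np.r_[(a[0]-p)*5,(a[1].inv()*Rt).as_rotvec()])(fk(q))
    s=least_squares(f,np.clip(q0,lo+1e-3,hi-1e-3),bounds=(lo,hi),xtol=1e-12,ftol=1e-12);return s.x,np.abs(s.fun).max()
G=np.array([-.152,0,.038])
def turner(tm,head,phi,pitch=0): # tine mid pos, heading deg, roll deg toward robot
    return np.asarray(tm,float),R.from_euler('z',head,degrees=True)*R.from_euler('x',phi,degrees=True)
def tool(tm,Rt,lam,flip=0,gx=0.,gz=0.):
    l=np.radians(lam);z=np.array([np.sin(l),0,-np.cos(l)]);y=np.array([0,-1. if flip else 1.,0])
    Rr=R.from_matrix(np.c_[np.cross(y,z),y,z]);Rw=Rt*Rr
    g=tm+Rt.apply(G+[gx,0,gz]);return g+Rw.apply([0,0,.019]),Rw
E
cat > sim.py <<'E'
from plan import *
setX();q0=get_state()["qpos"]
gx,gy=.5507,-.1059
def path():
    W=[((.423,.217,.009),-80,0),((.423,.217,.09),-80,0),((gx-.0105,gy+.168+.075,.11),-90,0),((gx-.0105,gy+.168+.075,.058),-90,0),((gx-.0105,gy+.168-.062,.058),-90,0),((gx-.0105,gy+.1,.12),-90,0),((gx+.08,gy+.09,.12),-90,0)]
    for f in range(10,111,10): W.append(((gx+.03+.05*np.cos(np.radians(f)),gy+.09,.07+.055*np.sin(np.radians(f))),-90,f))
    W.append(((gx,gy+.09,.14),-90,95));W.append(((gx-.02,gy+.09,.15),-90,90))
    return W
if __name__=="__main__":
  for flip in (0,1):
   for lam in (0,20,30,35,40):
    q=q0.copy();ok=True;print("flip",flip,"lam",lam)
    if flip:q[5]-=np.pi
    for tm,h,f in path():
        p,Rw=tool(*turner(tm,h,f),lam,flip);q,e=ik(p,Rw,q)
        A=frames(q);wc=p-A[-1].apply([0,0,X[6]])
        m=min((q-LO).min(),(HI-q).min())
        if f in(0,30,60,80,90,100,110): print(f,q,"err %.3f marg %.2f"%(e,m),wc)
E
python3 sim.py
```

```text
flip 0 lam 0
0 [ 0.6174  0.4175  1.862  -0.      0.8621  0.4429] err 0.000 marg 0.75 [0.3966 0.3667 0.3925]
0 [0.6174 0.3222 1.7654 0.     1.054  0.4429] err 0.000 marg 0.93 [0.3966 0.3667 0.4735]
0 [ 0.3779  0.402   1.5776 -0.      1.162   0.3779] err 0.000 marg 1.05 [0.5402 0.2891 0.4935]
0 [ 0.3779  0.45    1.6429 -0.      1.0488  0.3779] err 0.000 marg 0.94 [0.5402 0.2891 0.4415]
0 [ 0.1505  0.384   1.7601 -0.      0.9975  0.1505] err 0.000 marg 0.89 [0.5402 0.1521 0.4415]
0 [0.1398 0.32   1.6824 0.     1.1392 0.1398] err 0.000 marg 1.02 [0.5402 0.1461 0.5035]
0 [0.1048 0.4392 1.4872 0.     1.2152 0.1048] err 0.000 marg 1.11 [0.6307 0.1361 0.5035]
30 [ 0.1513  0.2611  2.003  -0.212   0.3664  0.3296] err 0.000 marg 0.26 [0.4322 0.1361 0.4297]
60 [ 0.1723  0.1757  2.1857 -1.18    0.11    1.3028] err 0.304 marg 0.00 [0.3425 0.1307 0.3954]
80 [ 0.1767  0.1168  2.2115 -1.18    0.11    1.2972] err 0.620 marg 0.00 [0.3153 0.1281 0.3875]
90 [ 0.1788  0.0893  2.2249 -1.18    0.11    1.2936] err 0.780 marg 0.00 [0.3028 0.1269 0.3814]
100 [ 0.1808  0.0636  2.238  -1.18    0.11    1.2894] er
[... 11709 characters left out ...]
.14 [0.6307 0.3582 0.4227]
30 [ 0.5312  0.5201  1.7728 -0.9865  1.113  -1.8299] err 0.000 marg 0.19 [0.4727 0.3582 0.3596]
60 [ 0.6427  0.5326  1.8876 -1.18    1.1852 -1.2292] err 0.198 marg 0.00 [0.4031 0.3775 0.3173]
80 [ 0.7286  0.6375  1.8615 -1.18    1.3864 -0.8408] err 0.293 marg 0.00 [0.3973 0.4172 0.2636]
90 [ 0.77    0.7308  1.8453 -1.18    1.5173 -0.5895] err 0.401 marg 0.00 [0.3995 0.4398 0.2157]
100 [ 0.8004  0.8482  1.8336 -1.18    1.6582 -0.3017] err 0.478 marg 0.00 [0.4042 0.4568 0.153 ]
110 [ 0.8117  0.9795  1.8292 -1.18    1.7994  0.0073] err 0.492 marg 0.00 [0.41   0.4621 0.0798]
90 [ 0.8544  0.7002  1.9571 -1.18    1.5625 -0.4878] err 0.360 marg 0.00 [0.3328 0.4368 0.2173]
```

```bash
cat > sim2.py <<'E'
from plan import *
setX();q0=get_state()["qpos"]
gx,gy=.5507,-.1059
best=[]
for sgn in(1,-1):
 for flip in(0,1):
  for lam in(-40,-30,-20,-10,0,10,20,30,40,50):
   for xp in (-.03,.03,.09):
    px=gx+sgn*xp if sgn>0 else gx-xp
    q=q0.copy();q[5]+= -np.pi*flip
    st=[((.423,.217,.009),-80,0),((gx-.0105,gy+.243,.11),-90,0),((gx-.0105,gy+.105,.058),-90,0),((px+sgn*.05,gy+.09,.13),-90,0)]
    mm=9;E=0
    for tm,h,f in st:
        p,Rw=tool(*turner(tm,h,f),lam,flip);q,e=ik(p,Rw,q);E=max(E,e)
    if E>1e-3: print(sgn,flip,lam,xp,"pre fail");continue
    for f in range(5,121,5):
        r=np.radians(f)
        p,Rw=tool(*turner((px+sgn*.05*np.cos(r),gy+.09,.075+.055*np.sin(r)),-90,sgn*f),lam,flip);qn,e=ik(p,Rw,q)
        if e>1e-3: break
        mm=min(mm,(q-LO).min(),(HI-q).min());q=qn
    wc=p-frames(q)[-1].apply([0,0,X[6]])
    print("sgn",sgn,"flip",flip,"lam",lam,"xp",xp,"maxphi",f-5,"marg %.2f"%mm,q,wc)
E
python3 sim2.py
```

```text
sgn 1 flip 0 lam -40 xp -0.03 maxphi 60 marg 0.24 [-0.5309  0.4665  2.521   1.7757  1.1414 -2.6229] [ 0.2787 -0.086   0.2744]
sgn 1 flip 0 lam -40 xp 0.03 maxphi 65 marg 0.21 [-0.4632  0.5368  2.44    1.8733  1.1874 -2.6842] [ 0.3227 -0.086   0.2527]
sgn 1 flip 0 lam -40 xp 0.09 maxphi 65 marg 0.32 [-0.3941  0.5502  2.3035  1.8919  1.1348 -2.5616] [ 0.3827 -0.086   0.2527]
sgn 1 flip 0 lam -30 xp -0.03 maxphi 55 marg 0.26 [-0.388   0.3245  2.5189  1.9613  0.912  -2.4865] [ 0.2684 -0.0367  0.3145]
sgn 1 flip 0 lam -30 xp 0.03 maxphi 60 marg 0.31 [-0.3379  0.415   2.4563  2.0845  0.974  -2.5995] [ 0.3089 -0.0367  0.2918]
sgn 1 flip 0 lam -30 xp 0.09 maxphi 65 marg 0.20 [-0.2976  0.4991  2.3823  2.1754  1.0367 -2.683 ] [ 0.3514 -0.0367  0.2675]
sgn 1 flip 0 lam -20 xp -0.03 maxphi 55 marg 0.24 [-0.207   0.2593  2.5463  2.3294  0.7466 -2.6185] [0.2477 0.0179 0.3292]
sgn 1 flip 0 lam -20 xp 0.03 maxphi 55 marg 0.33 [-0.1664  0.3054  2.4182  2.3095  0.6798 -2.5423] [0.3077 0.0179 0.3292]
sgn 1 flip 0 lam -20 xp 0.09 maxphi 60 marg 0.24 [-0.1475  0.3985  2.3613  2.4247  0.771  -2.6656] [0.3
[... 8911 characters left out ...]
phi 15 marg 0.12 [ 0.4323  0.6302  1.4676 -0.5244  1.587  -2.6646] [0.614  0.3582 0.3856]
sgn -1 flip 1 lam 40 xp 0.03 maxphi 20 marg 0.10 [ 0.4531  0.5982  1.5452 -0.4822  1.6152 -2.6822] [0.5808 0.3582 0.3819]
sgn -1 flip 1 lam 40 xp 0.09 maxphi 25 marg 0.08 [ 0.4761  0.5703  1.6222 -0.4378  1.6399 -2.6978] [0.5471 0.3582 0.3759]
sgn -1 flip 1 lam 50 xp -0.03 maxphi 20 marg 0.10 [ 0.4781  0.7139  1.4159 -0.625   1.7152 -2.6861] [0.6264 0.4008 0.3418]
sgn -1 flip 1 lam 50 xp 0.03 maxphi 25 marg 0.08 [ 0.5026  0.6814  1.5036 -0.5797  1.7319 -2.7   ] [0.5893 0.4009 0.3372]
sgn -1 flip 1 lam 50 xp 0.09 maxphi 25 marg 0.15 [ 0.5465  0.6263  1.629  -0.5433  1.691  -2.6329] [0.5293 0.4008 0.3372]
```

```bash
python3 - <<'E'
from h import *
for n in("top","scene"):
    P=cloud(n,np.load(n+"0.npz")["d"]).reshape(-1,3);P=P[~np.isnan(P[:,0])]
    print(n,"max x",np.percentile(P[:,0],[99,99.9]))
    xs=np.arange(.6,1.05,.05);ys=np.arange(-.3,.6,.1)
    print("ys",ys)
    for x in xs:
        print("%.2f"%x,[ (round(float(np.nanmax(q)),2) if len(q:=P[(abs(P[:,0]-x-.025)<.025)&(abs(P[:,1]-y-.05)<.05),2]) else None) for y in ys])
E
```

```text
top max x [0.8922 0.8955]
ys [-0.3 -0.2 -0.1  0.   0.1  0.2  0.3  0.4  0.5]
0.60 [0.07, 0.07, 0.07, 0.07, 0.01, 0.01, 0.01, 0.01, 0.08]
0.65 [0.07, 0.07, 0.07, 0.07, 0.01, 0.01, 0.01, 0.16, 0.16]
0.70 [0.12, 0.09, 0.01, 0.02, 0.03, 0.09, 0.1, 0.16, 0.25]
0.75 [0.12, 0.09, 0.05, 0.04, 0.04, 0.07, 0.07, 0.16, 0.25]
0.80 [0.11, 0.01, 0.01, 0.01, 0.01, 0.01, 0.01, 0.16, 0.16]
0.85 [0.29, 0.28, 0.28, 0.28, 0.28, 0.28, 0.28, 0.28, 0.27]
0.90 [None, None, None, None, None, None, None, None, None]
0.95 [None, None, None, None, None, None, None, None, None]
1.00 [None, None, None, None, None, None, None, None, None]
scene max x [0.8971 0.9026]
ys [-0.3 -0.2 -0.1  0.   0.1  0.2  0.3  0.4  0.5]
0.60 [0.07, 0.07, 0.07, 0.07, 0.0, 0.0, 0.0, 0.0, 0.07]
0.65 [0.07, 0.07, 0.07, 0.07, 0.0, 0.0, 0.0, 0.16, 0.27]
0.70 [0.12, 0.09, None, None, 0.03, 0.09, 0.1, 0.16, 0.28]
0.75 [0.12, 0.09, 0.04, 0.04, 0.04, 0.06, 0.07, 0.16, 0.27]
0.80 [0.11, 0.0, 0.0, 0.0, 0.0, 0.0, None, 0.16, 0.16]
0.85 [0.5, 0.49, 0.48, 0.47, 0.46, 0.45, 0.44, 0.43, 0.42]
0.90 [0.5, 0.4, 0.43, 0.19, 0.4, 0.4, 0.4, 0.4, 0.37]
0.95 [None, None, None, None, None, None, None, None, None]
1.00 [None, None, None, None, None, None, None, None, None]
```

```bash
cat > sim3.py <<'E'
from plan import *
setX();q0=get_state()["qpos"]
gx,gy=.5507,-.1059
px=.48
for lam in (20,30,40):
    q=q0.copy();W=[((.423,.217,.009),-80,0),((gx-.0105,gy+.243,.11),-90,0),((gx-.0105,gy+.105,.058),-90,0),((gx-.0105,gy+.09,.13),-90,0),((px-.05,gy+.085,.13),-90,0)]
    for f in range(10,61,10):
        r=np.radians(f);W.append(((px-.052*np.cos(r),gy+.085,.07+.052*np.sin(r)),-90,-f))
    for d,th in((60,60),(65,70),(70,80),(70,90),(70,100),(70,115)):
        t=np.radians(th);W.append(((px-.001*d*np.cos(t)-.0175,gy+.085,.066+.001*d*np.sin(t)+.03),-90,-60))
    for tm,h,f in W:
        p,Rw=tool(*turner(tm,h,f),lam,0);q,e=ik(p,Rw,q)
        wc=p-frames(q)[-1].apply([0,0,X[6]])
        A=frames(q);el=np.array([0,0,X[0]])+A[0].apply([X[1],X[2],0])+A[1].apply([0,0,X[3]])
        print(lam,f,np.round(tm,3),q,"e%.3f m%.2f"%(e,min((q-LO).min(),(HI-q).min())),"wc",wc,"elb",el)
E
python3 sim3.py
```

```text
20 0 [0.423 0.217 0.009] [ 0.7957  0.5266  1.7166 -0.3131  1.1268  0.7891] e0.000 m0.87 wc [0.3761 0.4831 0.3717] elb [0.1719 0.2747 0.6814]
20 0 [0.54  0.137 0.11 ] [ 0.5433  0.5069  1.4504 -0.3028  1.3792  0.6306] e0.000 m0.88 wc [0.5402 0.4073 0.4727] elb [0.2259 0.2174 0.6875]
20 0 [ 0.54  -0.001  0.058] [ 0.3472  0.4602  1.6877 -0.3613  1.1427  0.5232] e0.000 m0.82 wc [0.5402 0.2693 0.4207] elb [0.2394 0.1604 0.7012]
20 0 [ 0.54  -0.016  0.13 ] [ 0.3235  0.3812  1.6146 -0.3455  1.2783  0.4461] e0.000 m0.83 wc [0.5402 0.2543 0.4927] elb [0.2001 0.1403 0.7215]
20 0 [ 0.43  -0.021  0.13 ] [ 0.3853  0.2435  1.8283 -0.3436  1.2253  0.528 ] e0.000 m0.84 wc [0.43   0.2493 0.4927] elb [0.1147 0.1214 0.7481]
20 -10 [ 0.429 -0.021  0.079] [ 0.343   0.3774  1.7882 -0.2836  1.2702  0.4369] e0.000 m0.90 wc [0.4918 0.2493 0.4362] elb [0.1953 0.1434 0.7223]
20 -20 [ 0.431 -0.021  0.088] [ 0.3078  0.458   1.6673 -0.2322  1.4541  0.3243] e0.000 m0.95 wc [0.5552 0.2493 0.4286] elb [0.2444 0.1505 0.7018]
20 -30 [ 0.435 -0.021  0.096] [ 0.2798  0.5477  1.5511 -0.2007  1.6325  0.234 ] e0.000 m0.98 w
[... 5597 characters left out ...]
 [ 0.3776  0.8005  1.3061 -0.4322  2.1394 -0.0452] e0.000 m0.57 wc [0.7024 0.3532 0.3084] elb [0.3946 0.2311 0.5755]
40 -60 [ 0.45  -0.021  0.165] [ 0.3729  0.8041  1.2741 -0.4448  2.1634 -0.064 ] e0.000 m0.55 wc [0.7125 0.3532 0.3163] elb [0.3971 0.2299 0.5738]
40 -60 [ 0.462 -0.021  0.166] [ 0.3674  0.8173  1.2403 -0.4566  2.1799 -0.0802] e0.000 m0.53 wc [0.7246 0.3532 0.3173] elb [0.4037 0.2297 0.5678]
40 -60 [ 0.475 -0.021  0.165] [ 0.362   0.8328  1.2071 -0.4677  2.1936 -0.095 ] e0.000 m0.52 wc [0.7368 0.3532 0.3163] elb [0.4111 0.2299 0.5607]
40 -60 [ 0.492 -0.021  0.159] [ 0.3546  0.8592  1.1609 -0.4819  2.2082 -0.1136] e0.000 m0.50 wc [0.7542 0.3532 0.3108] elb [0.4232 0.2306 0.5482]
```

```bash
python3 - <<'E'
from plan import *
p,Rw=tool(*turner((.423,.217,.009),-80,0),30)
pp=p-Rw.apply([0,0,.08]);a=rows(pp,Rw,55)
rows(p,Rw,55,p0=pp,R0=Rw,maxmm=.02)
E
```

```text
29.62389131431654 0.06401334973753942
0.10 -9.82 -1.01 0.0156 -0.0018 0.0145 55;0.10 -9.82 -1.01 0.0178 -0.0015 0.0116 55;0.10 -9.82 -1.01 0.0196 -0.0011 0.0084 55
0.0 0.08
0.00 0.00 0.00 0.0000 -0.0000 0.0200 55;0.00 0.00 0.00 -0.0000 -0.0000 0.0200 55;0.00 0.00 0.00 0.0000 0.0000 0.0200 55;0.00 0.00 0.00 0.0000 -0.0000 0.0200 55
```

>>> {"fn": "drive_tool", "kwargs": {"motion": "0.1 -9.8 -1 0.0155 -0.002 0.0145 55;0.1 -9.8 -1 0.018 -0.0015 0.0115 55;0.1 -9.8 -1 0.0195 -0.001 0.0085 55;0 0 0 0 0 0 55"}}

```text
clock: 2.6
position: [0.3935, 0.3927, 0.0965]
ee_rot: [0.204, 0.623, 0.735, -0.172]
contact_force: [0.4, -0.9, -0.3]
width: 0.0472
```

```bash
python3 - <<'E'
from plan import *
p,Rw=tool(*turner((.423,.217,.009),-80,0),30)
rows(p,Rw,55,n=4)
for n in("top","scene"):
    im,d=get_image(n)
    save(n+"1.png",im,(60,150,300,330) if n=="top" else (60,100,300,280),3)
E
```

```text
1.1364082431482985 0.07497085865780011
-0.05 0.25 -0.12 0.0009 -0.0003 0.0187 55;-0.05 0.25 -0.12 0.0008 -0.0003 0.0187 55;-0.05 0.25 -0.12 0.0007 -0.0003 0.0187 55;-0.05 0.25 -0.12 0.0006 -0.0004 0.0187 55
```

View pics/top1.png

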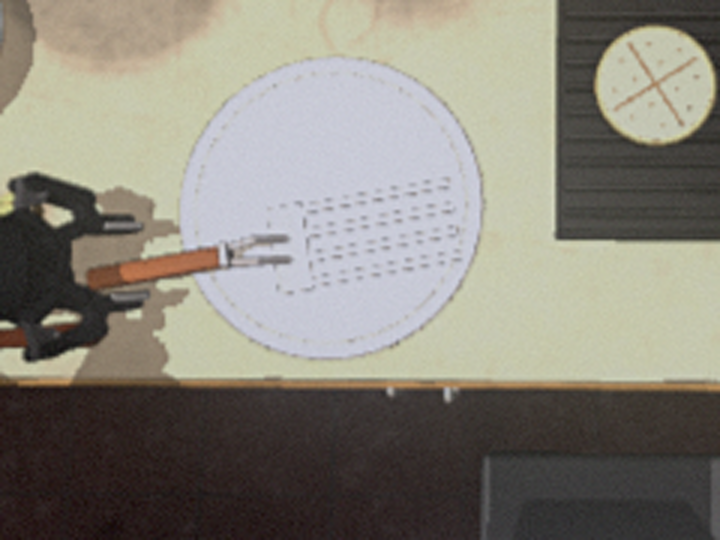

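View pics/scene1.png

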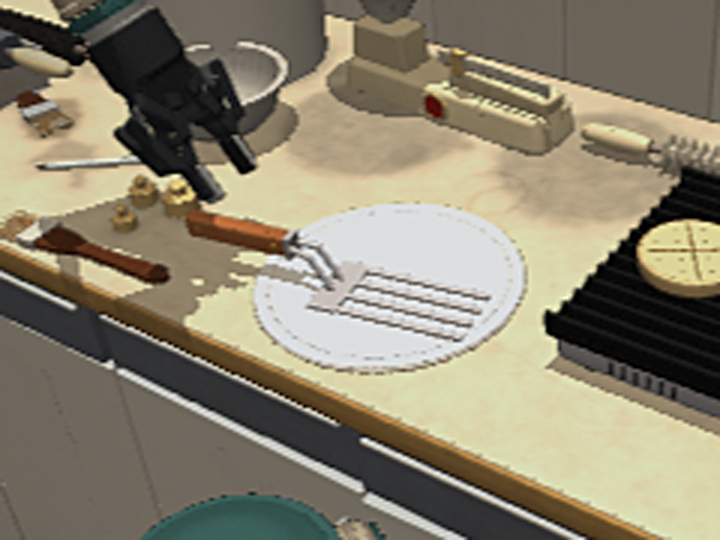

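The open jaws straddle the handle (fingers at top-crop (120,222) and (125,297), handle axis between). Advancing and gripping.

>>> {"fn": "drive_tool", "kwargs": {"motion": "0 0.3 -0.1 0.001 0 0.019 55;0 0.3 -0.1 0.001 0 0.019 55;0 0.3 -0.1 0.001 0 0.019 55;0 0.2 -0.1 0.0005 0 0.0185 55;0 0 0 0 0 0 55", "newtons": 90}}

```text
clock: 3.32
position: [0.4046, 0.3501, 0.0422]
ee_rot: [0.195, 0.629, 0.736, -0.157]
contact_force: [0.6, -0.2, -0.3]
width: 0.0471
```

```bash
python3 - <<'E'
from plan import *
p,Rw=tool(*turner((.423,.217,.009),-80,0),30)
rows(p,Rw,55)
im,d=get_image("top");save("top2.png",im,(60,190,200,270),5)
im,d=get_image("scene");save("scene2.png",im,(80,120,240,240),5)
E
```

```text
1.5456510708171103 0.015144868925831438
0.30 -1.00 -1.14 0.0128 -0.0053 0.0062 55
```

View pics/top2.png

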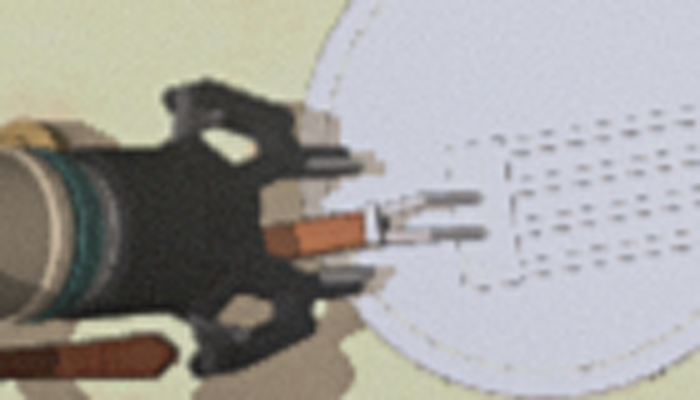

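View pics/scene2.png

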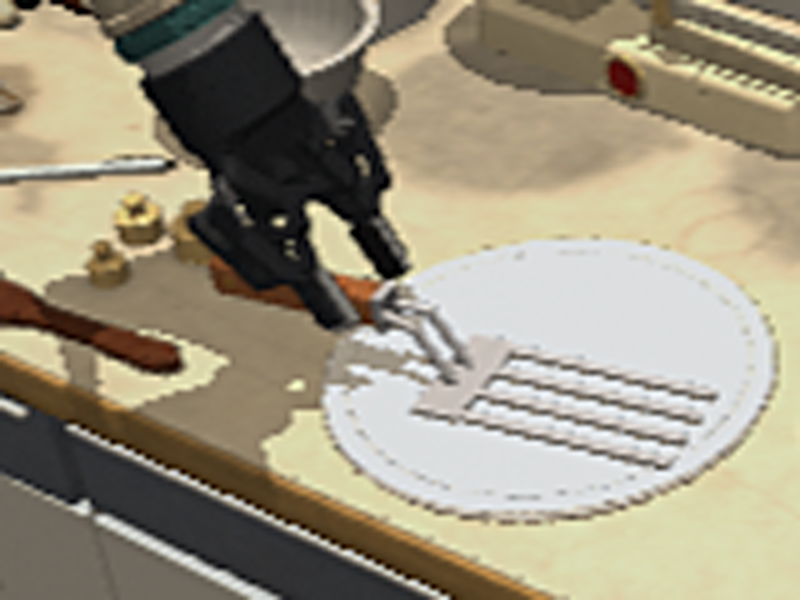

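>>> {"fn": "drive_tool", "kwargs": {"motion": "0.3 -1 -1.1 0.013 -0.005 0.006 55;0 0 0 0 0 0 55"}}

```text
clock: 3.68
position: [0.3998, 0.3611, 0.0324]
ee_rot: [0.198, 0.621, 0.74, -0.163]
contact_force: [0.0, -0.1, 0.3]
width: 0.047
```

```bash
python3 - <<'E'
from plan import *
p,Rw=tool(*turner((.423,.217,.009),-80,0),30)
rows(p,Rw,55)
E
```

```text
0.3709301319561562 0.0044704349774873945
0.27 -0.23 -0.10 -0.0021 -0.0022 0.0033 55
```

>>> {"fn": "drive_tool", "kwargs": {"motion": "0.2 -0.2 0 -0.002 -0.002 0.003 55;0 0 0 0 0 0 0;0 0 0 0 0 0 0;0 0 0 0 0 0 0;0 0 0 0 0 0 0;0 0 0 0 0 0 0", "newtons": 90}}

```text
clock: 4.42
position: [0.3982, 0.3582, 0.0308]
ee_rot: [0.199, 0.621, 0.74, -0.166]
contact_force: [0.6, 0.2, 0.3]
width: 0.0169
```

```bash
python3 - <<'E'
from plan import *
p,Rw=tool(*turner((.423,.217,.009),-80,0),30)
rows(p,Rw,0);s=get_state();print(s["position"],p,s["width"],s["contact_force"])
im,d=get_image("scene");save("scene3.png",im,(80,120,240,240),5)
im,d=get_image("top");save("top3.png",im,(60,170,240,270),4.4)
E
```

```text
0.12319297869917727 0.0008630345087349034
0.12 -0.00 -0.04 -0.0006 -0.0001 0.0006 0
[0.3982 0.3582 0.0308] [0.3983 0.3573 0.0305] 0.016949529536774255 [0.6336 0.1741 0.2614]
```

View pics/scene3.png

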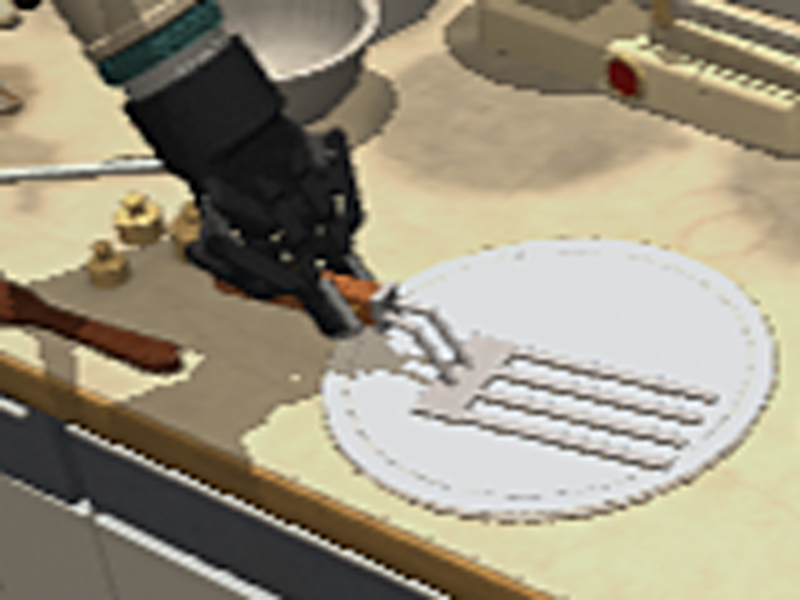

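View pics/top3.png

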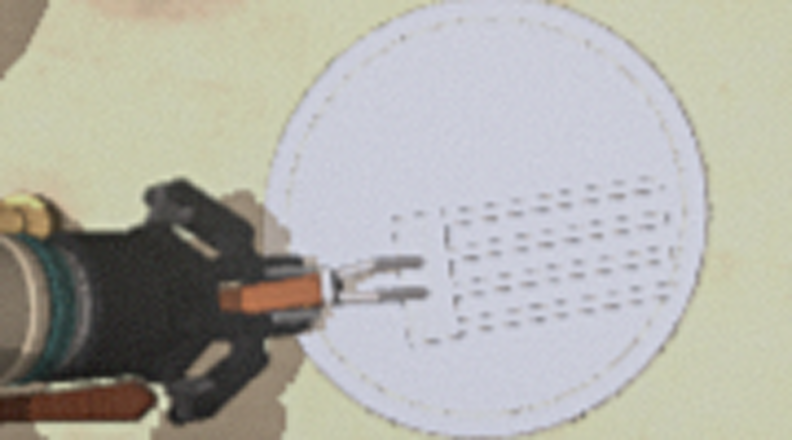

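```bash
python3 - <<'E'
from plan import *
s=get_state();p0=s["position"];R0=quat(s["ee_rot"])
p1=p0+[0,0,.06];rows(p1,R0,0,p0=p0,R0=R0,n=2)
p,Rw=tool(*turner((.5402,.155,.10),-90,0),30)
rows(p,Rw,0,p0=p1,R0=R0,n=5)
E
```

```text
0.0 0.05999999999999999
0.00 0.00 0.00 -0.0150 0.0001 -0.0260 0;0.00 0.00 0.00 -0.0150 0.0001 -0.0260 0
10.024736348079479 0.15737974866668605
1.02 -0.00 1.72 -0.0177 0.0259 0.0032 0;1.02 -0.00 1.72 -0.0169 0.0264 0.0027 0;1.02 -0.00 1.72 -0.0161 0.0270 0.0022 0;1.02 -0.00 1.72 -0.0153 0.0275 0.0017 0;1.02 -0.00 1.72 -0.0144 0.0279 0.0012 0
```

>>> {"fn": "drive_tool", "kwargs": {"motion": "0 0 0 -0.015 0 -0.026 0;0 0 0 -0.015 0 -0.026 0;1 0 1.7 -0.0175 0.026 0.003 0;1 0 1.7 -0.017 0.0265 0.0025 0;1 0 1.7 -0.016 0.027 0.002 0;1 0 1.7 -0.0155 0.0275 0.0015 0;1 0 1.7 -0.0145 0.028 0.001 0;0 0 0 0 0 0 0"}}

```text
clock: 5.52
position: [0.5427, 0.2978, 0.1205]
ee_rot: [0.18, 0.684, 0.683, -0.182]
contact_force: [0.0, 0.0, -1.6]
width: 0.0167
```

```bash
python3 - <<'E'
from plan import *
p,Rw=tool(*turner((.5402,.155,.10),-90,0),30)
rows(p,Rw,0);s=get_state();print(s["position"],p,s["width"],s["contact_force"],s["moment"])
im,d=get_image("scene");save("scene4.png",im,(150,110,340,250),4.2);np.savez("scene4.npz",im=im,d=d)
im,d=get_image("top");save("top4.png",im,(120,110,280,230),5);np.savez("top4.npz",im=im,d=d)
E
```

```text
0.41408371790487997 0.0027403763469582517
-0.24 -0.34 0.02 -0.0008 -0.0025 -0.0007 0
[0.5427 0.2978 0.1205] [0.5402 0.2975 0.1215] 0.01669959437448008 [ 0.0129  0.024  -1.619 ] [ 0.5524  0.0453 -0.0701]
```

View pics/scene4.png

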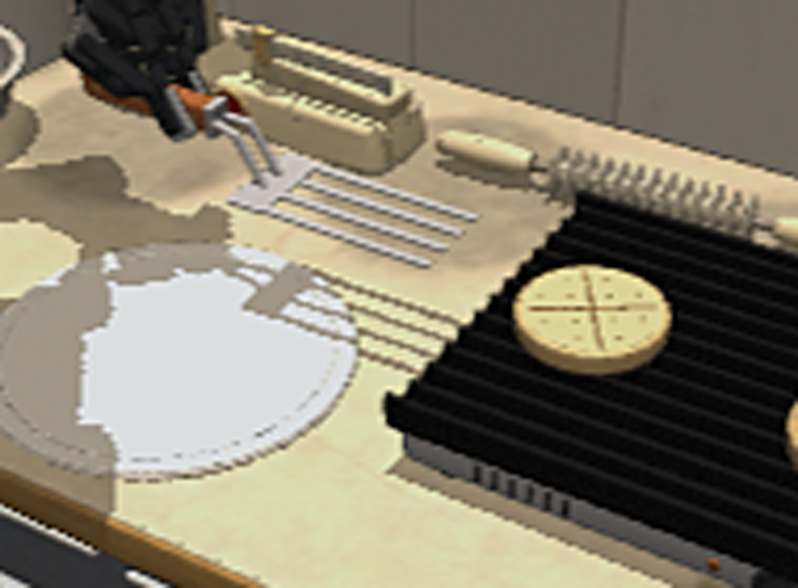

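View pics/top4.png

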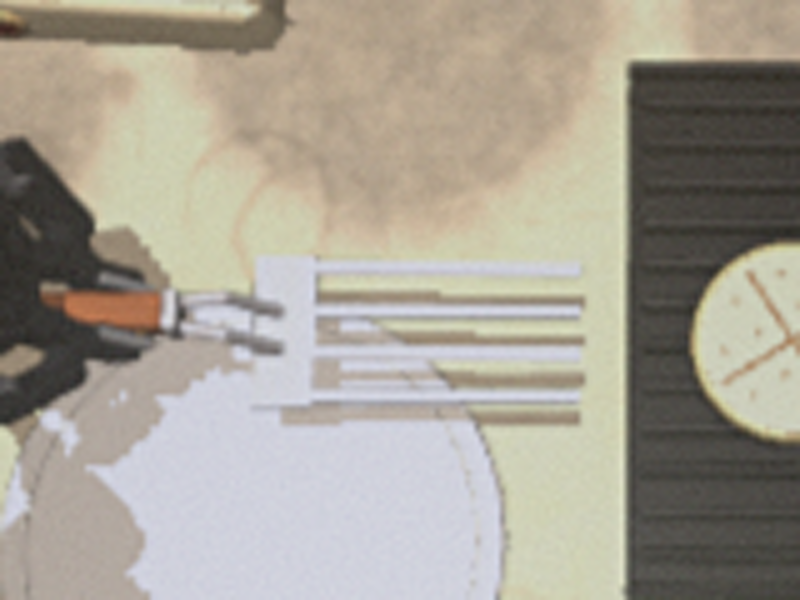

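```bash
cat >> h.py <<'E'
def tri(pt,ps):
    A=[];b=[]
    M=np.zeros((3,3));v=np.zeros(3);L=[]
    for n,p in(("top",pt),("scene",ps)):
        o,d=ray(n,*p);d/=np.linalg.norm(d);Pm=np.eye(3)-np.outer(d,d);M+=Pm;v+=Pm@o;L.append((o,Pm))
    x=np.linalg.solve(M,v);return x,[np.linalg.norm(P@(x-o)) for o,P in L]
E
python3 - <<'E'
from plan import *
t=lambda u,v:(u/5+120-.4,v/5+110-.4)
s=lambda u,v:(u/4.2+150-.4,v/4.2+110-.4)
for a,b in[((581,269),(476,216)),((579,398),(430,264)),((581,311),(462,231)),((581,354),(447,247))]: print("tip",tri(t(*a),s(*b)))
d=np.load("top4.npz")["d"];P=cloud("top",d);im=np.load("top4.npz")["im"]
# tine pts by depth
for u in range(186,236,6):
    for v in range(160,194):
        pass
m=np.zeros(d.shape,bool);m[160:192,186:234]=1
Q=P[m];Q=Q[(Q[:,2]>.06)&(Q[:,2]<.15)];print(len(Q),Q.mean(0))
A=np.c_[Q[:,:2]-Q[:,:2].mean(0),np.ones(len(Q))];print("plane dz/dx,dz/dy,z",np.linalg.lstsq(A,Q[:,2],rcond=None)[0], Q[:,:2].mean(0))
m=np.zeros(d.shape,bool);m[160:194,172:181]=1;Q=P[m];Q=Q[(Q[:,2]>.06)&(Q[:,2]<.13)];print("bridge",len(Q),np.median(Q,0))
# subpixel rows of tines at columns
b=im.astype(float).mean(-1)
for u in(190,200,210,220,228):print(u,[ (round(float(P[v,u,0]),4),round(float(P[v,u,2]),3)) for v in range(160,194) if .06<P[v,u,2]<.15])
E
```

```text
tip (array([0.5712, 0.0901, 0.1015]), [np.float64(0.0004203508921693904), np.float64(0.0004203508921693779)])
tip (array([0.5084, 0.0898, 0.1002]), [np.float64(0.0010753063993924), np.float64(0.0010753063993923086)])
tip (array([0.5506, 0.0896, 0.1015]), [np.float64(0.0007313684206124829), np.float64(0.0007313684206124995)])
tip (array([0.5296, 0.0892, 0.1011]), [np.float64(0.0009164213760062261), np.float64(0.000916421376006309)])
567 [0.5401 0.1532 0.0986]
plane dz/dx,dz/dy,z [-0.0024  0.0069  0.0986] [0.5401 0.1532]
bridge 269 [0.5412 0.2344 0.0997]
190 [(0.5735, 0.102), (0.5718, 0.099), (0.5686, 0.102), (0.555, 0.096), (0.552, 0.098), (0.5492, 0.1), (0.532, 0.1), (0.5298, 0.099), (0.5267, 0.102), (0.5106, 0.096), (0.508, 0.098), (0.5055, 0.098)]
200 [(0.5751, 0.096), (0.5723, 0.097), (0.5695, 0.099), (0.5528, 0.096), (0.549, 0.102), (0.5332, 0.095), (0.5297, 0.1), (0.527, 0.101), (0.5098, 0.102), (0.5076, 0.101), (0.5055, 0.099)]
210 [(0.5747, 0.098), (0.5716, 0.101), (0.5686, 0.103), (0.5524, 0.098), (0.5501, 0.097), (0.5486, 0.092), (0.5323, 0.1), (0.53, 0.099), (0.5277, 0.099), (0.5107, 0.098), (0.5084, 0.097), (0.5057, 0.099)]
220 [(0.5741, 0.102), (0.5723, 0.099), (0.57, 0.098), (0.552, 0.101), (0.5507, 0.095), (0.5484, 0.095), (0.5329, 0.098), (0.5307, 0.096), (0.5284, 0.096), (0.5115, 0.094), (0.5087, 0.096), (0.5059, 0.099)]
228 [(0.5749, 0.099), (0.5724, 0.099), (0.57, 0.098), (0.5525, 0.099), (0.5506, 0.097), (0.5475, 0.099), (0.5327, 0.1), (0.5302, 0.1), (0.5285, 0.096), (0.5108, 0.099), (0.508, 0.101), (0.5064, 0.096)]
```

```bash
python3 - <<'E'
from plan import *
im=np.load("top4.npz")["im"].astype(float).mean(-1)
for c0,c1 in((248,256),(312,330)):
    pr=im[118:236,c0:c1].mean(1)
    print([ (v+118,round(pr[v],0)) for v in range(len(pr))] if c0==248 else "")
    # fit periodic: for phase at rail height, expected rails at gx0+10.5+21k
    xs=np.array([onz("top",(c0+c1)/2,v+118,.066)[0] for v in range(len(pr))]);
    sel=(xs>.43)&(xs<.67);s=pr[sel]-np.polyval(np.polyfit(xs[sel],pr[sel],2),xs[sel])
    ph=np.angle((s*np.exp(-2j*np.pi*xs[sel]/.021)).sum());x0=(-ph/(2*np.pi)*.021)
    print("bright peak phase x mod 21mm: maxima at",[x for x in (-x0+.021*np.arange(20,34))], )
im2=np.load("top4.npz")["im"];save("g.png",im2,(240,115,300,240),4.7)
save("gs.png",np.clip(np.load("scene4.npz")["im"].astype(int)*3,0,255).astype(np.uint8),(235,140,320,230),8)
E
```

```text
[(118, np.float64(192.0)), (119, np.float64(194.0)), (120, np.float64(199.0)), (121, np.float64(199.0)), (122, np.float64(123.0)), (123, np.float64(73.0)), (124, np.float64(58.0)), (125, np.float64(53.0)), (126, np.float64(62.0)), (127, np.float64(67.0)), (128, np.float64(65.0)), (129, np.float64(65.0)), (130, np.float64(70.0)), (131, np.float64(57.0)), (132, np.float64(57.0)), (133, np.float64(66.0)), (134, np.float64(67.0)), (135, np.float64(66.0)), (136, np.float64(64.0)), (137, np.float64(66.0)), (138, np.float64(69.0)), (139, np.float64(58.0)), (140, np.float64(57.0)), (141, np.float64(64.0)), (142, np.float64(68.0)), (143, np.float64(68.0)), (144, np.float64(64.0)), (145, np.float64(67.0)), (146, np.float64(72.0)), (147, np.float64(60.0)), (148, np.float64(56.0)), (149, np.float64(66.0)), (150, np.float64(70.0)), (151, np.float64(69.0)), (152, np.float64(69.0)), (153, np.float64(68.0)), (154, np.float64(75.0)), (155, np.float64(61.0)), (156, np.float64(55.0)), (157, np.float64(67.0)), (158, np.float64(70.0)), (159, np.float64(70.0)), (160, np.float64(71.0)), (161, np.float64(67
[... 2143 characters left out ...]
5651703681312418), np.float64(0.5861703681312418), np.float64(0.6071703681312417), np.float64(0.6281703681312417), np.float64(0.6491703681312417), np.float64(0.6701703681312418), np.float64(0.6911703681312418)]

bright peak phase x mod 21mm: maxima at [np.float64(0.4169570121478227), np.float64(0.4379570121478227), np.float64(0.4589570121478227), np.float64(0.4799570121478227), np.float64(0.5009570121478227), np.float64(0.5219570121478228), np.float64(0.5429570121478228), np.float64(0.5639570121478228), np.float64(0.5849570121478228), np.float64(0.6059570121478227), np.float64(0.6269570121478227), np.float64(0.6479570121478228), np.float64(0.6689570121478228), np.float64(0.6899570121478228)]
```

View pics/gs.png

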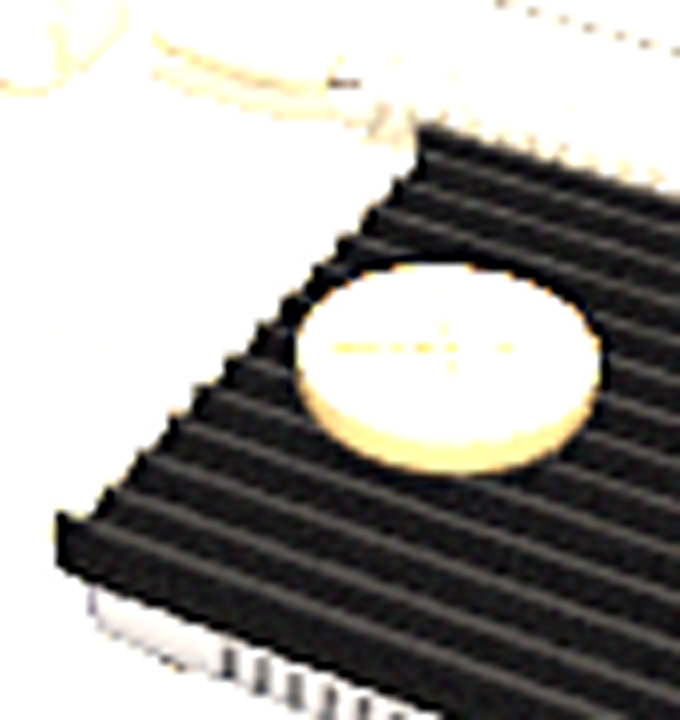

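>>> {"fn": "drive_tool", "kwargs": {"motion": "0 0 0 0.01 0 0.0175 0;0 0 0 0.01 0 0.0175 0;0 0 0 0 0 0 0;0 0 0 0 0 0 0"}}

```text
clock: 6.12
position: [0.5356, 0.2997, 0.0748]
ee_rot: [0.178, 0.681, 0.686, -0.186]
contact_force: [0.8, 0.4, -0.9]
width: 0.0167
```

```bash
cat > tgt.py <<'E'
import sys
from plan import *
# usage: tgt.py x y z phi n  (commanded tine-mid incl. grasp offset), heading -90
OFF=np.array([.0025,0,0.])
x,y,z,phi=map(float,sys.argv[1:5]);n=int(sys.argv[5]) if len(sys.argv)>5 else None
p,Rw=tool(*turner((x,y,z),-90,0),30)
p,Rw=tool(*turner((x,y,z),-90,phi),30);p=p+turner((0,0,0),-90,phi)[1].apply([0,.0025,0])
s=get_state();print(s["clock"],s["position"],s["width"],s["contact_force"],s["moment"])
rows(p,Rw,0,n=n)
Rt=quat(s["ee_rot"])*tool(np.zeros(3),R.identity(),30)[1].inv()
tm=s["position"]-Rt.apply(tool(np.zeros(3),R.identity(),30)[0]+[0,.0025,0]);print("tm est",tm,"euler",Rt.as_euler('ZYX',degrees=True))
E
python3 tgt.py .5398 .1547 .059 0
python3 - <<'E'
from plan import *
im,d=get_image("scene");save("scene5.png",im,(180,120,340,240),5)
im,d=get_image("top");save("top5.png",im,(150,130,300,230),5)
E
```

```text
6.125 [0.5356 0.2997 0.0748] 0.016672844226013245 [ 0.8182  0.4416 -0.8689] [ 0.5437 -0.0751 -0.0001]
0.7628064011612142 0.009147449074858347
-0.52 -0.21 0.52 -0.0051 0.0066 -0.0038 0
tm est [0.5333 0.1573 0.0528] euler [-89.8114   0.208   -0.7089]
```

View pics/scene5.png

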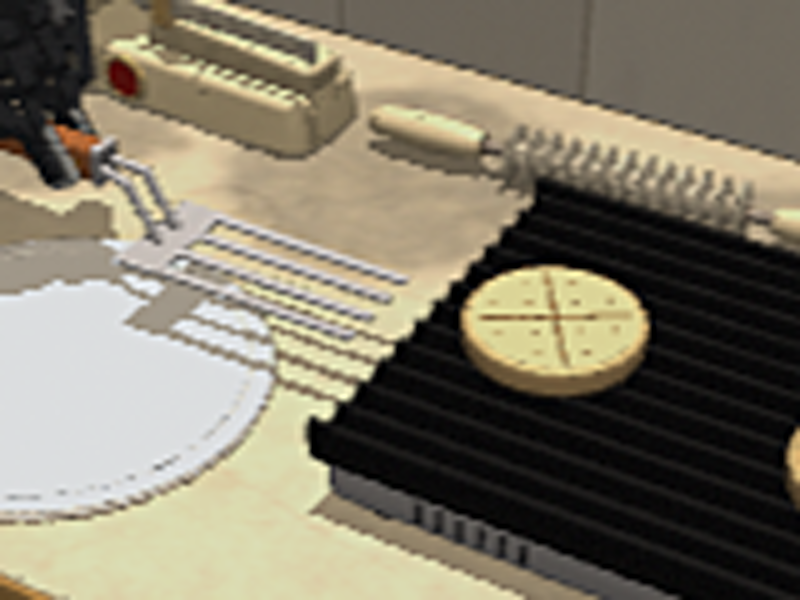

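View pics/top5.png

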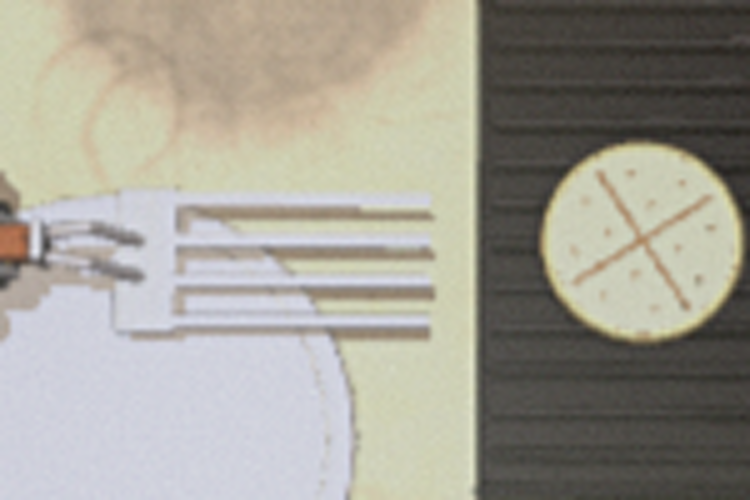

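>>> {"fn": "drive_tool", "kwargs": {"motion": "-0.5 -0.2 0.5 -0.005 0.0065 -0.004 0;0 0 0 0 0 0 0"}}

```text
clock: 6.48
position: [0.5436, 0.2976, 0.0825]
ee_rot: [0.184, 0.684, 0.683, -0.182]
contact_force: [0.8, 0.1, -1.8]
width: 0.0169
```

```bash
python3 tgt.py .5398 .1547 .059 0
```

```text
6.475 [0.5436 0.2976 0.0825] 0.01692090508906625 [ 0.7979  0.0734 -1.7657] [ 0.5609 -0.0175 -0.0086]
0.19149163328722904 0.002406408314475025
0.14 -0.08 -0.10 0.0006 -0.0013 0.0019 0
tm est [0.5411 0.1551 0.0608] euler [-90.0153   0.0817   0.1725]
```

>>> {"fn": "drive_tool", "kwargs": {"motion": "0 0 0 0 0 0 0;0 0 0 0 0 0 0"}}

```text
clock: 6.72
position: [0.5439, 0.2976, 0.0832]
ee_rot: [0.184, 0.684, 0.683, -0.181]
contact_force: [0.3, -0.4, -1.6]
width: 0.017
```

```bash
python3 tgt.py .5398 .1547 .059 0
```

```text
6.725 [0.5439 0.2976 0.0832] 0.0170109495194872 [ 0.3349 -0.4356 -1.5818] [0.5407 0.059  0.0476]
0.26508479169912164 0.003104046046970779
0.17 -0.13 -0.15 0.0009 -0.0016 0.0025 0
tm est [0.5414 0.1552 0.0613] euler [-90.044    0.1319   0.2256]
```

>>> {"fn": "drive_tool", "kwargs": {"motion": "0.2 -0.1 -0.1 0.001 -0.0015 0.002 0;0 0 0 0 0 0 0"}}

```text
clock: 6.98
position: [0.5421, 0.2974, 0.0807]
ee_rot: [0.183, 0.683, 0.683, -0.183]
contact_force: [-0.3, 0.2, -1.6]
width: 0.0168
```

```bash
python3 tgt.py .5398 .001 .059 0 10
python3 - <<'E'
from plan import *
im,d=get_image("scene");save("scene6.png",im,(180,120,340,240),5)
im,d=get_image("top");save("top6.png",im,(150,130,300,230),5)
E
```

```text
6.975 [0.5421 0.2974 0.0807] 0.016775728517605882 [-0.2503  0.207  -1.6397] [ 0.5485  0.0088 -0.0158]
0.07412520928688364 0.15393318101832762
-0.01 -0.00 -0.00 -0.0133 0.0000 0.0077 0;-0.01 -0.00 -0.00 -0.0133 0.0000 0.0077 0;-0.01 -0.00 -0.00 -0.0133 0.0000 0.0077 0;-0.01 -0.00 -0.00 -0.0133 0.0000 0.0077 0;-0.01 -0.00 -0.00 -0.0133 0.0000 0.0077 0;-0.01 -0.00 -0.00 -0.0133 0.0000 0.0077 0;-0.01 -0.00 -0.00 -0.0133 0.0000 0.0077 0;-0.01 -0.00 -0.00 -0.0133 0.0000 0.0077 0;-0.01 -0.00 -0.00 -0.0133 0.0000 0.0077 0;-0.01 -0.00 -0.00 -0.0133 0.0000 0.0077 0
tm est [0.5395 0.1549 0.0591] euler [-90.064    0.0217  -0.0305]
```

View pics/scene6.png

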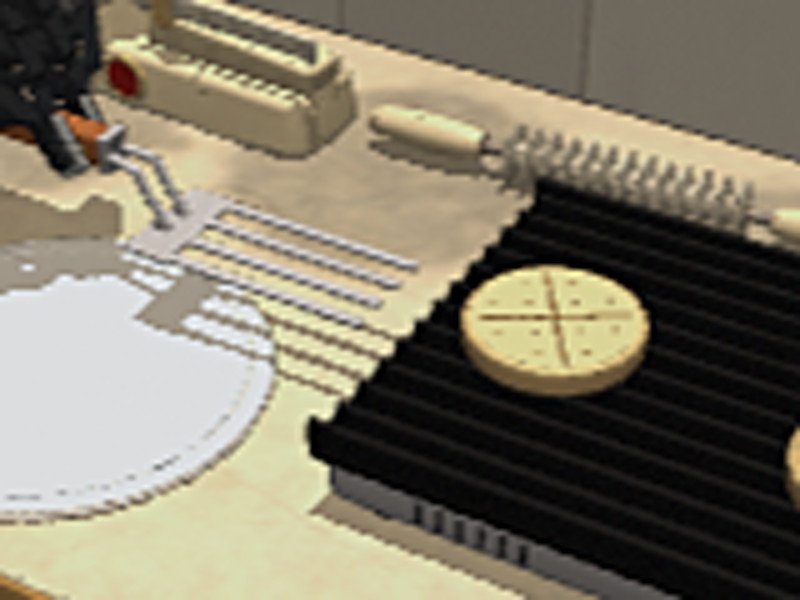

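View pics/top6.png

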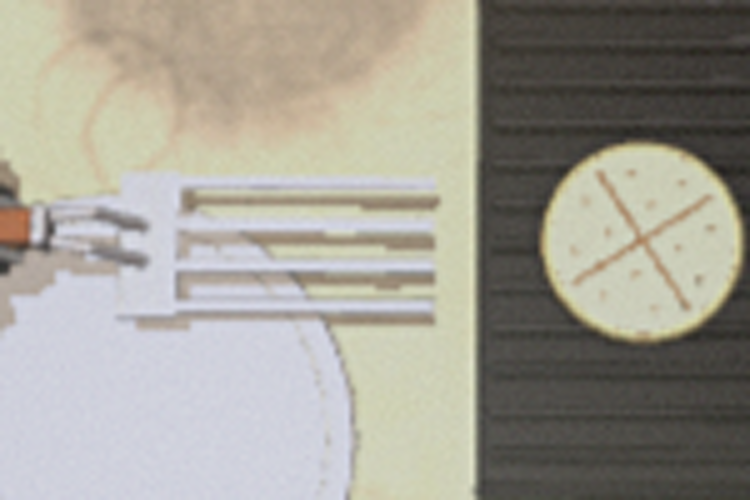

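>>> {"fn": "drive_tool", "kwargs": {"motion": "0 0 0 -0.01 0 0.0058 0;0 0 0 -0.01 0 0.0058 0;0 0 0 -0.004 0 0.0023 0;0 0 0 0 0 0 0"}}

```text
clock: 7.58
position: [0.5422, 0.2669, 0.081]
ee_rot: [0.183, 0.684, 0.682, -0.183]
contact_force: [-0.5, 0.3, -1.9]
width: 0.0168
```

```bash
python3 tgt.py .5398 .001 .059 0 9 | grep -v ";"
```

```text
7.575 [0.5422 0.2669 0.081 ] 0.016824259184130542 [-0.5491  0.2801 -1.9093] [ 0.4933 -0.0264 -0.0512]
0.09916401737409022 0.12343491521671156
tm est [0.5394 0.1244 0.0595] euler [-90.0953  -0.0184  -0.0202]
```

>>> {"fn": "drive_tool", "kwargs": {"motion": "0 0 0.1 -0.008 0.0003 0.0047 0;0 0 0 -0.01 0 0.0058 0;0 0 0 -0.003 0 0.0017 0"}}

```text
clock: 7.95
position: [0.5425, 0.2412, 0.081]
ee_rot: [0.183, 0.684, 0.682, -0.183]
contact_force: [-0.2, -0.2, -1.6]
width: 0.0164
```

```bash
python3 tgt.py .5398 .001 .059 0 9 | grep -v ";"
python3 - <<'E'
from plan import *
im,d=get_image("scene");save("scene7.png",im,(180,120,340,240),5)
im,d=get_image("top");save("top7.png",im,(150,130,300,230),5)
E
```

```text
7.95 [0.5425 0.2412 0.081 ] 0.0164459188640348 [-0.2346 -0.2239 -1.6138] [ 0.5349 -0.0178  0.0171]
0.1762859310248996 0.0977181625630936
tm est [0.5396 0.0987 0.0595] euler [-90.17    -0.0156   0.0441]
```

View pics/scene7.png

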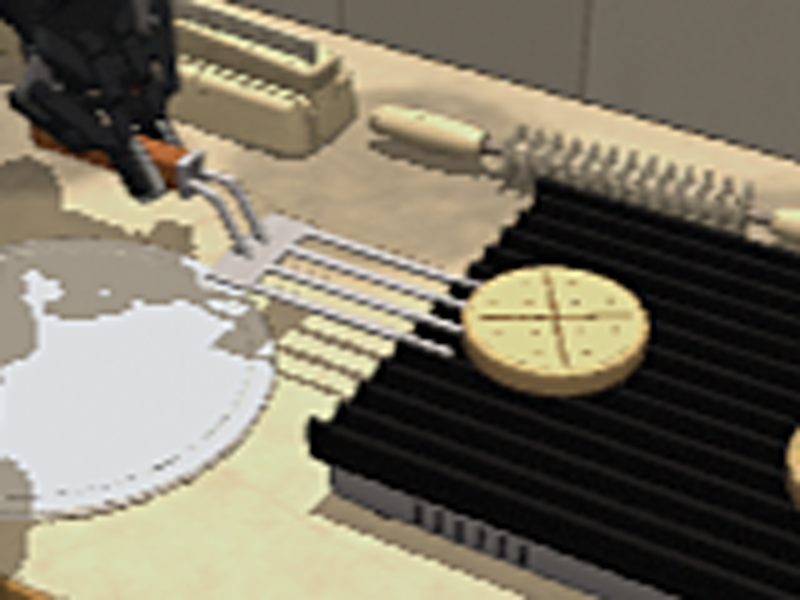

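View pics/top7.png

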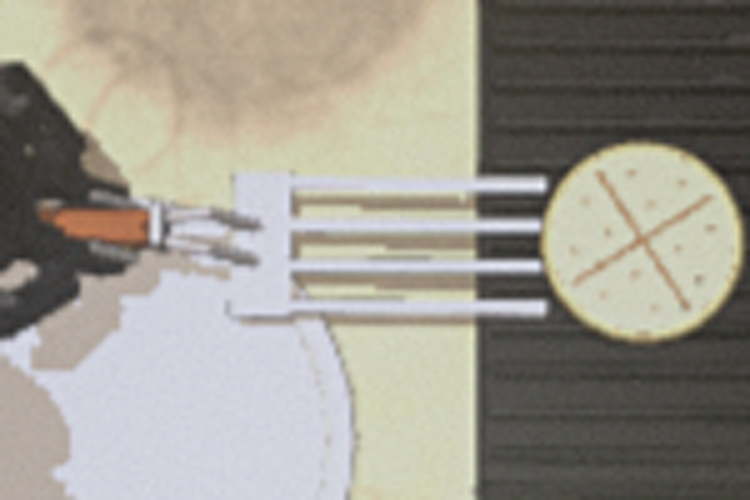

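>>> {"fn": "drive_tool", "kwargs": {"motion": "-0.1 0 -0.15 -0.009 0 0.0052 0;0 0 -0.1 -0.01 0 0.0058 0;0 0 0 -0.01 0 0.0058 0;0 0 0 -0.01 0 0.0058 0;0 0 0 -0.003 0 0.0017 0"}}

```text
clock: 8.68
position: [0.5426, 0.1898, 0.081]
ee_rot: [0.183, 0.682, 0.684, -0.183]
contact_force: [0.1, -0.2, -1.7]
width: 0.0172
```

```bash
python3 tgt.py .5398 .001 .059 0 9 | grep -v ";"
```

```text
8.675 [0.5426 0.1898 0.081 ] 0.017153426044031608 [ 0.097  -0.1615 -1.716 ] [0.5104 0.0096 0.0555]
0.12797653987342356 0.04627779805411056
tm est [0.5404 0.0473 0.0595] euler [-89.8735  -0.0075   0.0177]
```

>>> {"fn": "drive_tool", "kwargs": {"motion": "0 0 0 -0.009 0 0.0052 0;0 0 0 -0.01 0 0.0058 0;0 0 0 -0.01 0 0.0058 0;0 0 0 -0.004 -0.0003 0.0023 0;0 0 0 -0.001 0 0.0006 0"}}

```text
clock: 9.3
position: [0.5424, 0.1474, 0.081]
ee_rot: [0.183, 0.682, 0.684, -0.183]
contact_force: [-0.4, -0.2, -0.8]
width: 0.0169
```

```bash
python3 tgt.py .5398 .001 .059 0 9 | grep -v ";"
python3 - <<'E'
from plan import *
im,d=get_image("scene");save("scene8.png",im,(180,120,340,240),5)
im,d=get_image("top");save("top8.png",im,(180,130,330,230),5)
E
```

```text
9.3 [0.5424 0.1474 0.081 ] 0.016871404533159832 [-0.3751 -0.1738 -0.8219] [ 0.5555 -0.0148  0.0294]
0.1004222471135726 0.003971433896101835
tm est [0.5401 0.0049 0.0594] euler [-89.9029   0.0078   0.0244]
```

View pics/scene8.png

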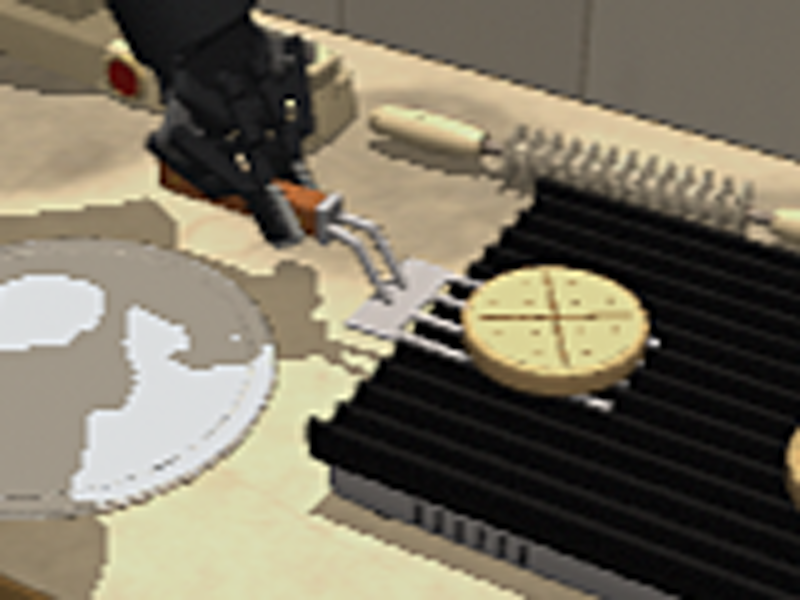

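View pics/top8.png

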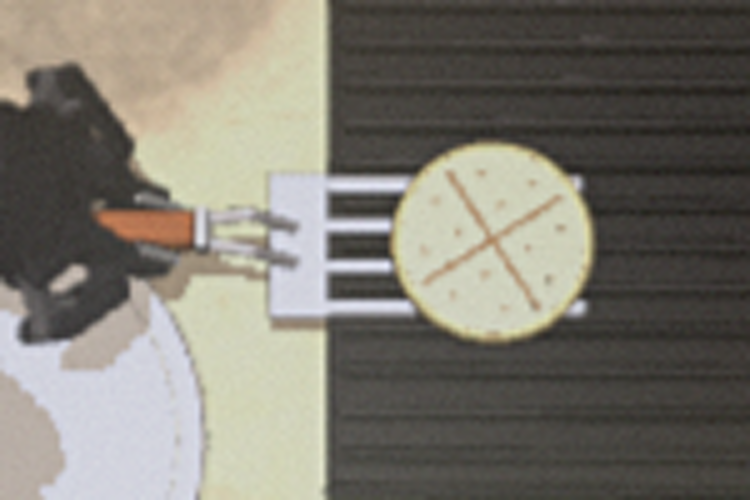

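>>> {"fn": "drive_tool", "kwargs": {"motion": "0 0 0 -0.002 0 -0.0035 0;0 0 0 -0.003 0 -0.005 0;0 0 0 -0.004 0 -0.007 0;0 0 0 -0.004 0 -0.007 0;0 0 0 -0.003 0 -0.005 0;0 0 0 -0.001 0 -0.002 0;0 0 0 0 0 0 0"}}

```text
clock: 10.28
position: [0.5427, 0.1495, 0.1174]
ee_rot: [0.183, 0.682, 0.684, -0.181]
contact_force: [0.1, 0.6, -2.2]
width: 0.0169
```

```bash
python3 tgt.py .5398 .001 .13 0 9 | grep -v ";"
python3 - <<'E'
from plan import *
im,d=get_image("scene");save("scene9.png",im,(180,120,340,240),5)
im,d=get_image("top");save("top9.png",im,(180,130,330,230),5)
E
```

```text
10.275 [0.5427 0.1495 0.1174] 0.016873957376551906 [ 0.1029  0.6159 -2.1613] [ 0.7723  0.0183 -0.0012]
0.25519528308440653 0.034659146284375775
tm est [0.5407 0.0071 0.0955] euler [-89.8267   0.1587   0.0998]
```

View pics/scene9.png

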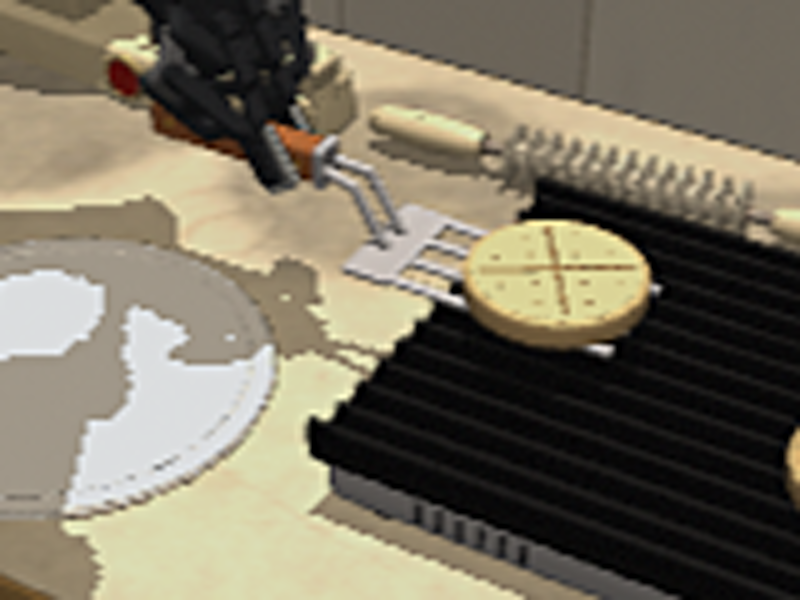

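View pics/top9.png

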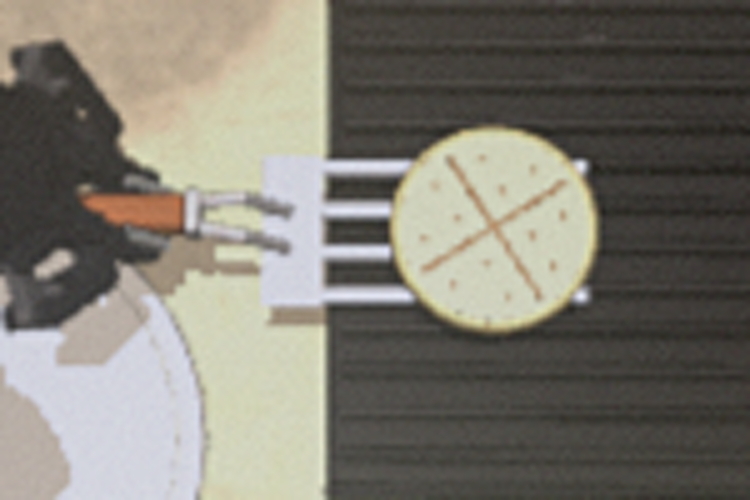

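>>> {"fn": "drive_tool", "kwargs": {"motion": "0 0 0 -0.001 -0.004 0 0;0 0 0 -0.002 -0.008 0 0;0 0 0 -0.002 -0.01 0 0;0 0 0 -0.002 -0.01 0 0;0 0 0 -0.002 -0.01 0 0;0 0 0 -0.002 -0.01 0 0;0 0 0 -0.002 -0.01 0 0;0 0 0 -0.002 -0.01 0 0;0 0 0 -0.001 -0.008 0 0;0 0 0 -0.001 -0.004 0 0;0 0 0 0 0 0 0"}}

```text
clock: 11.75
position: [0.4514, 0.1331, 0.126]
ee_rot: [0.183, 0.682, 0.684, -0.182]
contact_force: [-0.1, -0.1, -2.2]
width: 0.0166
```

```bash
python3 tgt.py .43 -.008 .105 0 9 | grep -v ";"
python3 - <<'E'
from plan import *
im,d=get_image("scene");save("scene10.png",im,(180,120,340,240),5)
im,d=get_image("top");save("top10.png",im,(180,150,330,250),5)
E
```

```text
11.75 [0.4514 0.1331 0.126 ] 0.016623097627356653 [-0.0527 -0.0508 -2.1555] [0.8217 0.0116 0.0649]
0.22115954720896788 0.01898195940889546
tm est [ 0.4494 -0.0094  0.1042] euler [-89.8153   0.1216   0.0007]
```

View pics/scene10.png

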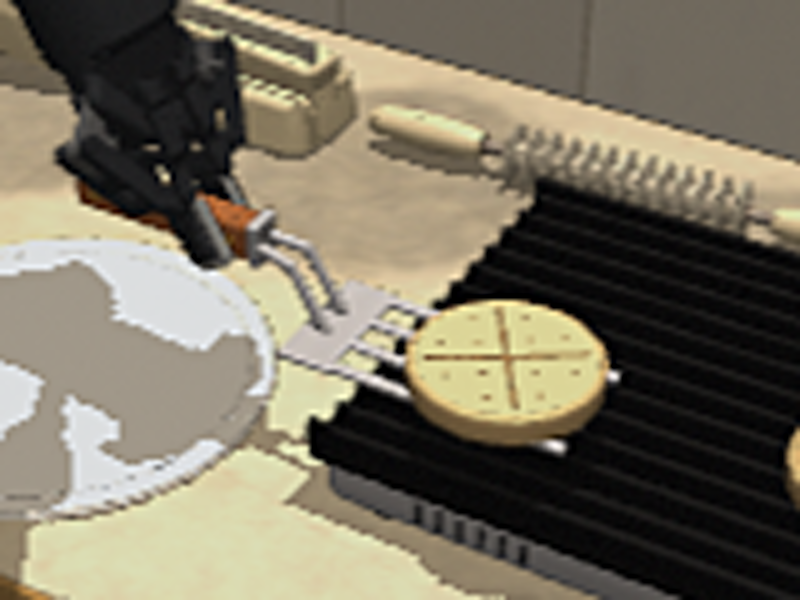

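View pics/top10.png

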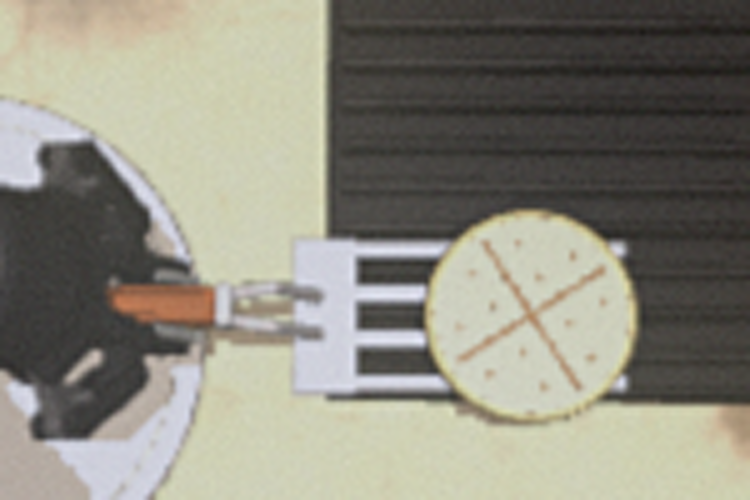

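```bash
cat > flip.py <<'E'
import sys
from plan import *
# flip.py y px gap n f1 f2 ... : waypoints at roll f (toward +x), n rows each
y,px,gap=map(float,sys.argv[1:4]);n=int(sys.argv[4])
def pose(f):
    c,s=np.cos(np.radians(f)),np.sin(np.radians(f))
    tm=(px-.05*c,y,.066+.046*s+.004*(1-c)-.0015*c+gap)
    T=turner(tm,-90,-f);p,Rw=tool(*T,30);return p+T[1].apply([0,.0025,0]),Rw,tm
s=get_state();p0=s["position"];R0=quat(s["ee_rot"])
for f in map(float,sys.argv[5:]):
    p,Rw,tm=pose(f);print(f,np.round(tm,4));rows(p,Rw,0,n=n,p0=p0,R0=R0);p0,R0=p,Rw
E
python3 flip.py -.0094 .4915 .006 4 15
```

```text
15.0 [ 0.4432 -0.0094  0.0826]
15.018085736306581 0.023204165506500105
3.28 -0.03 -1.83 0.0029 -0.0002 0.0050 0;3.28 -0.03 -1.83 0.0029 0.0002 0.0050 0;3.28 -0.03 -1.83 0.0029 0.0006 0.0050 0;3.28 -0.03 -1.83 0.0028 0.0010 0.0050 0
```

>>> {"fn": "drive_tool", "kwargs": {"motion": "2.5 0 -1.4 0.002 0 0.004 0;3.3 0 -1.8 0.003 0 0.005 0;3.3 0 -1.8 0.003 0.0005 0.005 0;2 0 -1 0.002 0.001 0.003 0;0 0 0 0 0 0 0"}}

```text
clock: 12.48
position: [0.4541, 0.134, 0.1052]
ee_rot: [0.105, 0.659, 0.699, -0.257]
contact_force: [-0.6, -0.2, -1.8]
width: 0.017
```

```bash
python3 tgt.py .4432 -.0094 .0826 -15 1; python3 flip.py -.0094 .4915 .002 2 20 30 
python3 - <<'E'
from plan import *
im,d=get_image("scene");save("scene11.png",im,(180,120,340,240),5)
E
```

```text
12.475 [0.4541 0.134  0.1052] 0.01696100837339895 [-0.6356 -0.2397 -1.7764] [ 0.7696 -0.1903  0.0144]
2.1819934195064397 0.003918994272512764
1.84 -0.16 -1.15 0.0008 -0.0023 0.0031 0
tm est [ 0.4466 -0.0085  0.0844] euler [-90.1143   0.1387 -12.8256]
20.0 [ 0.4445 -0.0094  0.0826]
7.176829625409567 0.0033998233587092443
3.09 -0.08 -1.82 0.0004 0.0004 0.0016 0;3.09 -0.08 -1.82 0.0004 0.0005 0.0016 0
30.0 [ 0.4482 -0.0094  0.0902]
9.999999999999995 0.008945831943802227
4.33 0.00 -2.50 -0.0019 0.0023 -0.0033 0;4.33 0.00 -2.50 -0.0020 0.0019 -0.0035 0
```

View pics/scene11.png

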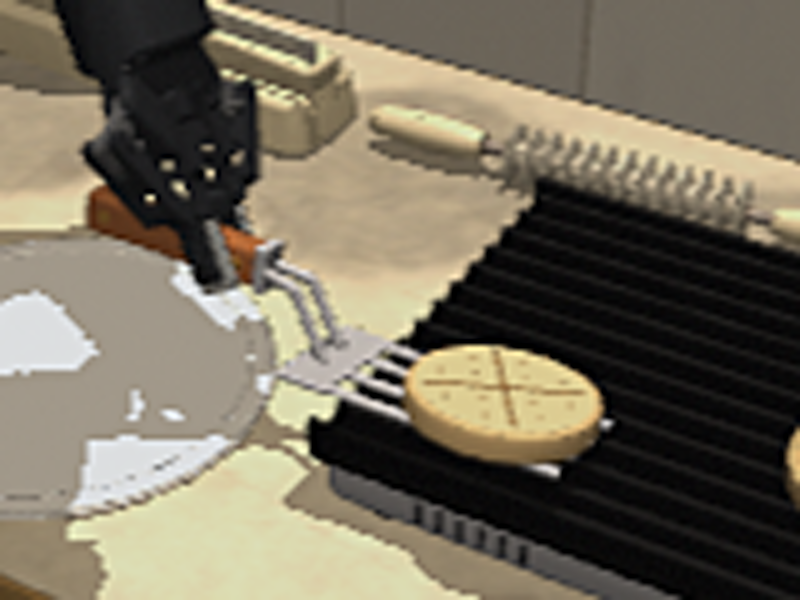

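>>> {"fn": "drive_tool", "kwargs": {"motion": "3.1 0 -1.8 0.0005 0 0.0015 0;3.1 0 -1.8 0.0005 0 0.0015 0;0 0 0 0 0 0 0"}}

```text
clock: 12.9
position: [0.4523, 0.1335, 0.1036]
ee_rot: [0.061, 0.641, 0.705, -0.298]
contact_force: [-0.5, -0.6, -2.5]
width: 0.0167
```

```bash
python3 tgt.py .4445 -.0094 .0826 -20 1; python3 flip.py -.0094 .4915 .001 2 25 30 40
python3 - <<'E'
from plan import *
im,d=get_image("scene");save("scene12.png",im,(180,120,340,240),5)
E
```

```text
12.9 [0.4523 0.1335 0.1036] 0.016675794544798016 [-0.5469 -0.6222 -2.4634] [ 0.8233 -0.2035  0.0082]
0.15569112579577135 0.002542441410164197
0.02 -0.14 0.06 0.0000 0.0024 0.0009 0
tm est [ 0.4426 -0.0089  0.0838] euler [-89.9934   0.1552 -20.0099]
25.0 [ 0.4462 -0.0094  0.0855]
4.992505168008338 0.005314676121360518
2.18 -0.07 -1.22 -0.0007 0.0024 -0.0008 0;2.18 -0.07 -1.22 -0.0008 0.0024 -0.0009 0
30.0 [ 0.4482 -0.0094  0.0892]
4.9999999999999964 0.004496450182033398
2.17 -0.00 -1.25 -0.0010 0.0010 -0.0017 0;2.17 0.00 -1.25 -0.0010 0.0010 -0.0018 0
40.0 [ 0.4532 -0.0094  0.0964]
10.000000000000004 0.009080940607512182
4.33 0.00 -2.50 -0.0020 0.0022 -0.0034 0;4.33 -0.00 -2.50 -0.0021 0.0019 -0.0036 0
```

View pics/scene12.png

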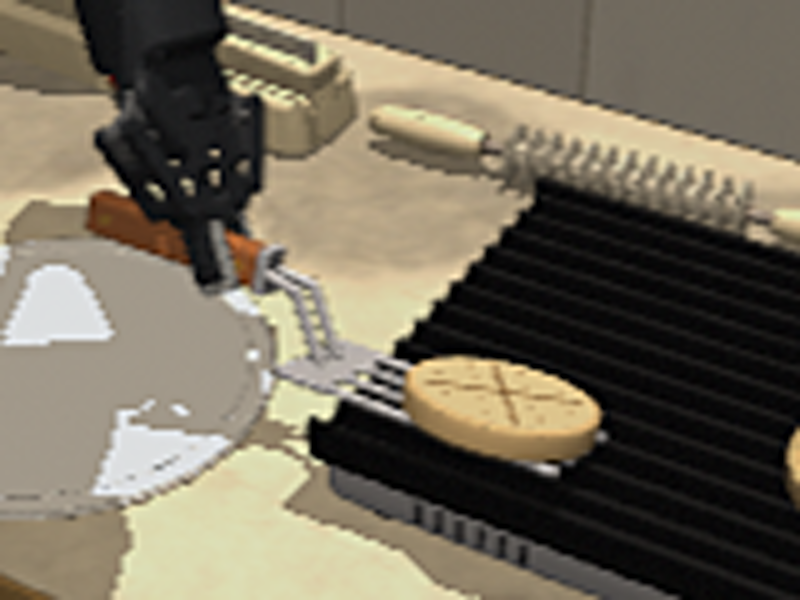

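>>> {"fn": "drive_tool", "kwargs": {"motion": "2.2 0 -1.2 -0.0005 0.0024 -0.0006 0;2.2 0 -1.2 -0.0007 0.0018 -0.001 0;2.2 0 -1.2 -0.001 0.001 -0.0015 0;2 0 -1.2 -0.001 0.001 -0.0015 0"}}

```text
clock: 13.45
position: [0.4578, 0.1335, 0.1093]
ee_rot: [0.001, 0.613, 0.708, -0.352]
contact_force: [-0.9, 0.6, -2.0]
width: 0.0168
```

```bash
python3 tgt.py .4482 -.0094 .0892 -30 1; python3 flip.py -.0094 .4915 .001 2 35 40 50
python3 - <<'E'
from plan import *
im,d=get_image("scene");save("scene13.png",im,(180,120,340,240),5)
E
```

```text
13.45 [0.4578 0.1335 0.1093] 0.016785824772690375 [-0.9303  0.6205 -1.959 ] [ 0.8486 -0.5044 -0.077 ]
0.22888945559599305 0.004347365581508271
0.22 -0.07 -0.00 0.0000 0.0043 0.0008 0
tm est [ 0.445  -0.009   0.0916] euler [-89.9438   0.1139 -29.8095]
35.0 [ 0.4505 -0.0094  0.0929]
5.1919764976910034 0.007181731013923726
2.27 -0.03 -1.25 -0.0010 0.0032 -0.0014 0;2.27 -0.03 -1.25 -0.0011 0.0031 -0.0015 0
40.0 [ 0.4532 -0.0094  0.0964]
4.999999999999993 0.004557403735607425
2.17 0.00 -1.25 -0.0010 0.0010 -0.0018 0;2.17 -0.00 -1.25 -0.0010 0.0009 -0.0018 0
50.0 [ 0.4594 -0.0094  0.1027]
10.000000000000014 0.009158432344868859
4.33 0.00 -2.50 -0.0020 0.0022 -0.0035 0;4.33 -0.00 -2.50 -0.0021 0.0018 -0.0036 0
```

View pics/scene13.png

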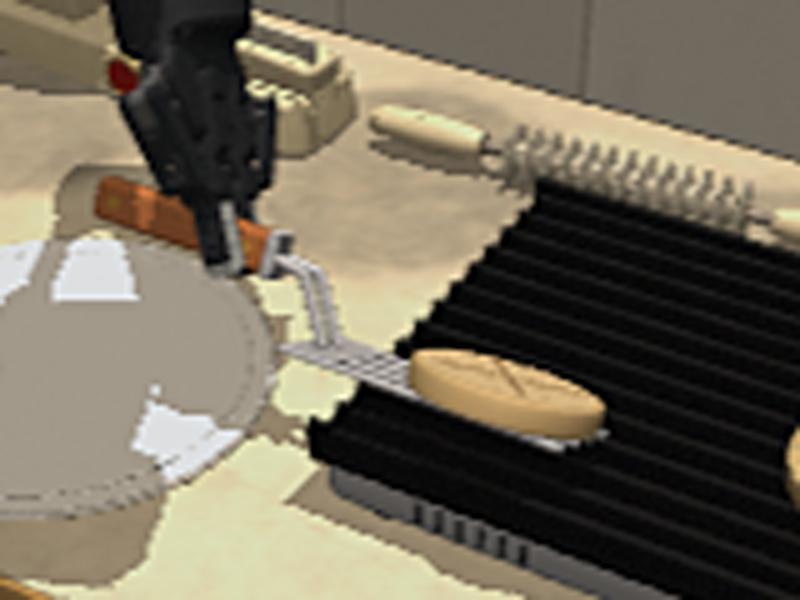

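>>> {"fn": "drive_tool", "kwargs": {"motion": "2.3 0 -1.25 -0.001 0.003 -0.0014 0;2.3 0 -1.25 -0.001 0.003 -0.0014 0;2.2 0 -1.25 -0.001 0.001 -0.0018 0;2.2 0 -1.25 -0.001 0.001 -0.0018 0"}}

```text
clock: 14.0
position: [0.4687, 0.1332, 0.1126]
ee_rot: [-0.063, 0.578, 0.704, -0.407]
contact_force: [-0.2, 0.4, -2.1]
width: 0.0169
```

```bash
python3 tgt.py .4532 -.0094 .0964 -40 1; python3 flip.py -.0094 .4915 .001 2 45 50 55 60
python3 - <<'E'
from plan import *
im,d=get_image("scene");save("scene14.png",im,(180,120,340,240),5)
im,d=get_image("top");save("top14.png",im,(180,150,330,250),5)
E
```

```text
14.0 [0.4687 0.1332 0.1126] 0.01691947668458365 [-0.1976  0.4261 -2.0776] [ 0.6414 -0.528  -0.0616]
0.2899791216901119 0.0013673707531624854
-0.27 0.02 0.11 0.0004 0.0011 0.0008 0
tm est [ 0.4528 -0.0094  0.0979] euler [-90.0157  -0.0437 -40.2862]
45.0 [ 0.4561 -0.0094  0.0996]
4.713994014661451 0.004467153493278582
2.03 0.01 -1.20 -0.0008 0.0015 -0.0014 0;2.03 0.01 -1.20 -0.0009 0.0015 -0.0014 0
50.0 [ 0.4594 -0.0094  0.1027]
5.000000000000019 0.004588237302384774
2.17 0.00 -1.25 -0.0010 0.0010 -0.0018 0;2.17 -0.00 -1.25 -0.0011 0.0009 -0.0018 0
55.0 [ 0.4628 -0.0094  0.1055]
4.999999999999988 0.004591260573921357
2.17 0.00 -1.25 -0.0010 0.0010 -0.0018 0;2.17 0.00 -1.25 -0.0011 0.0009 -0.0018 0
60.0 [ 0.4665 -0.0094  0.1081]
4.99999999999999 0.004585851061150676
2.17 -0.00 -1.25 -0.0010 0.0009 -0.0018 0;2.17 0.00 -1.25 -0.0011 0.0008 -0.0018 0
```

View pics/scene14.png

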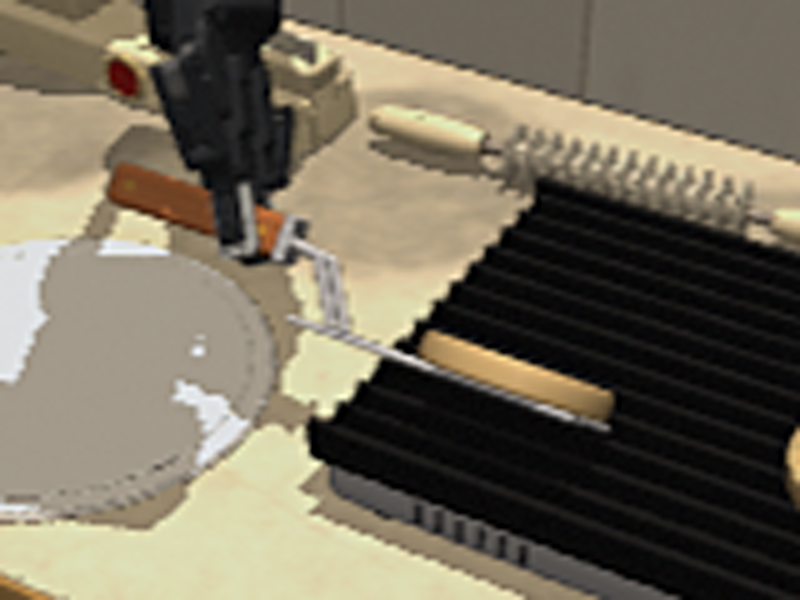

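View pics/top14.png

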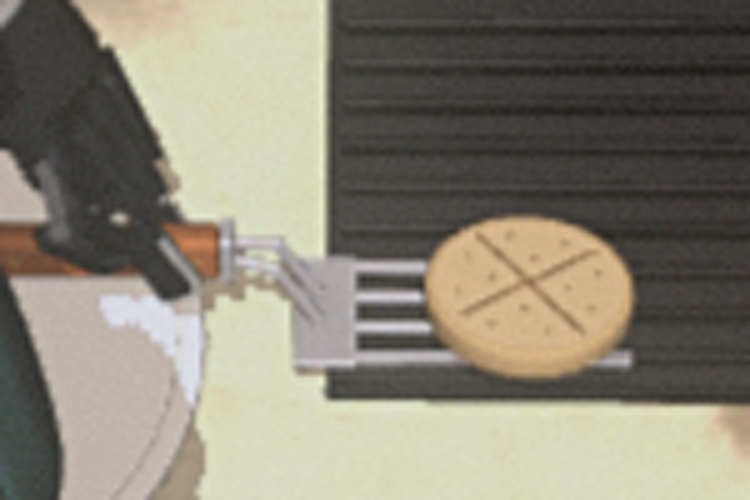

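>>> {"fn": "drive_tool", "kwargs": {"motion": "2 0 -1.2 -0.001 0.0015 -0.0014 0;2 0 -1.2 -0.001 0.0015 -0.0014 0;2.2 0 -1.25 -0.001 0.001 -0.0018 0;2.2 0 -1.25 -0.001 0.001 -0.0018 0;2.2 0 -1.25 -0.001 0.001 -0.0018 0"}}

```text
clock: 14.72
position: [0.48, 0.1328, 0.1161]
ee_rot: [-0.141, 0.529, 0.693, -0.47]
contact_force: [-0.5, -0.5, -1.5]
width: 0.0168
```

```bash
python3 tgt.py .4610 -.0094 .1045 -52.5 1; python3 flip.py -.0094 .4915 .001 3 60 70
python3 - <<'E'
from plan import *
im,d=get_image("scene");save("scene15.png",im,(180,120,340,240),5)
im,d=get_image("top");save("top15.png",im,(180,150,330,250),5)
E
```

```text
14.725 [0.48   0.1328 0.1161] 0.016770829494616755 [-0.4846 -0.4929 -1.5325] [ 0.5266 -0.5147 -0.095 ]
0.6086687810786171 0.0006850504653853145
-0.55 0.07 0.25 0.0006 0.0001 0.0003 0
tm est [ 0.4613 -0.0098  0.1053] euler [-89.9793  -0.0869 -53.1021]
60.0 [ 0.4665 -0.0094  0.1081]
6.898498536654999 0.0064229913508699905
1.98 0.02 -1.17 -0.0008 0.0011 -0.0016 0;1.98 0.02 -1.17 -0.0008 0.0010 -0.0017 0;1.98 0.02 -1.17 -0.0009 0.0010 -0.0017 0
70.0 [ 0.4744 -0.0094  0.1123]
10.000000000000018 0.00911587133764947
2.89 -0.00 -1.67 -0.0014 0.0013 -0.0024 0;2.89 0.00 -1.67 -0.0014 0.0012 -0.0024 0;2.89 -0.00 -1.67 -0.0014 0.0010 -0.0025 0
```

View pics/scene15.png

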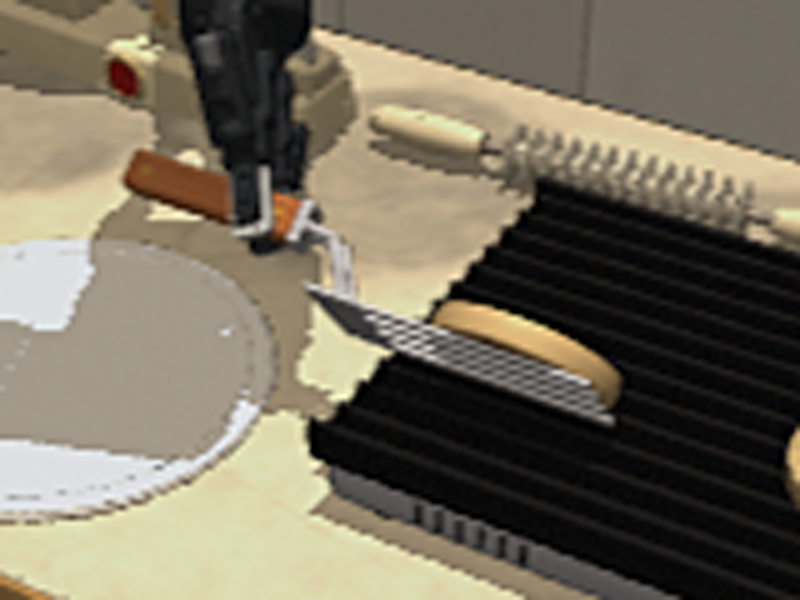

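View pics/top15.png

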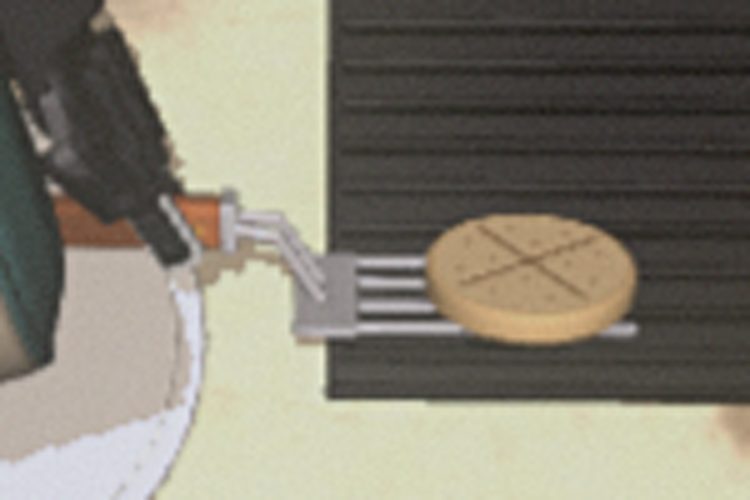

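>>> {"fn": "drive_tool", "kwargs": {"motion": "2 0 -1.2 -0.001 0.001 -0.0017 0;2 0 -1.2 -0.001 0.001 -0.0017 0;2.2 0 -1.25 -0.001 0.001 -0.0018 0;2.2 0 -1.25 -0.001 0.001 -0.0018 0;2.2 0 -1.25 -0.001 0.001 -0.0018 0;2.2 0 -1.25 -0.001 0.001 -0.0018 0"}}

```text
clock: 15.58
position: [0.4948, 0.1328, 0.1168]
ee_rot: [-0.234, 0.461, 0.667, -0.537]
contact_force: [-0.9, -0.8, -2.9]
width: 0.0169
```

```bash
python3 tgt.py .4744 -.0094 .1123 -70 1; python3 flip.py -.0094 .4915 .001 3 75 80
python3 - <<'E'
from plan import *
im,d=get_image("scene");save("scene16.png",im,(180,120,340,240),5)
im,d=get_image("top");save("top16.png",im,(180,150,330,250),5)
E
```

```text
15.575 [0.4948 0.1328 0.1168] 0.016931383587585547 [-0.8613 -0.7908 -2.8819] [ 0.4961 -0.6342 -0.0849]
1.3227972861885067 0.0008825339605195672
1.12 0.08 -0.70 -0.0002 -0.0002 -0.0008 0
tm est [ 0.474  -0.0097  0.1115] euler [-89.9459  -0.0703 -68.6802]
75.0 [ 0.4786 -0.0094  0.114 ]
6.320443075842127 0.005209612375754588
1.82 0.02 -1.07 -0.0007 0.0005 -0.0015 0;1.82 0.02 -1.07 -0.0008 0.0005 -0.0015 0;1.82 0.02 -1.07 -0.0008 0.0004 -0.0015 0
80.0 [ 0.4828 -0.0094  0.1153]
4.999999999999996 0.004485698392190667
1.44 0.00 -0.83 -0.0007 0.0006 -0.0012 0;1.44 0.00 -0.83 -0.0007 0.0005 -0.0012 0;1.44 0.00 -0.83 -0.0007 0.0005 -0.0012 0
```

View pics/scene16.png

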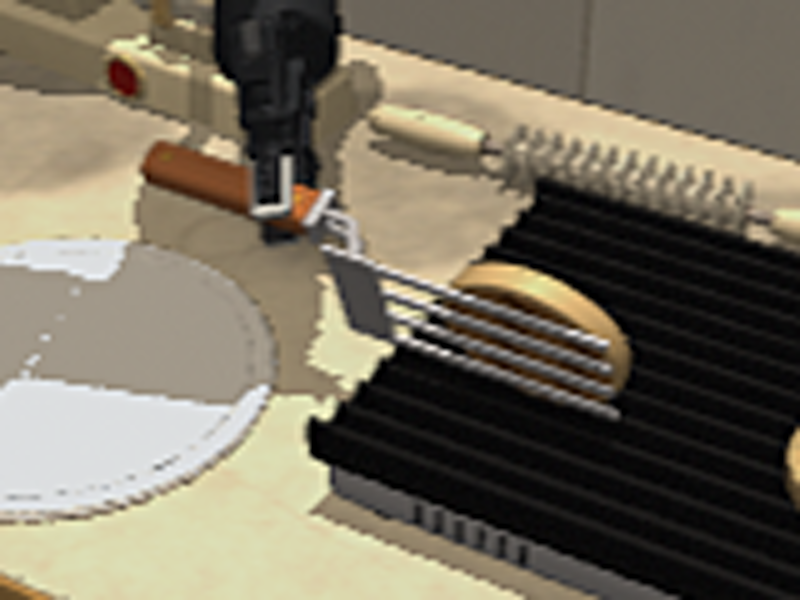

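View pics/top16.png

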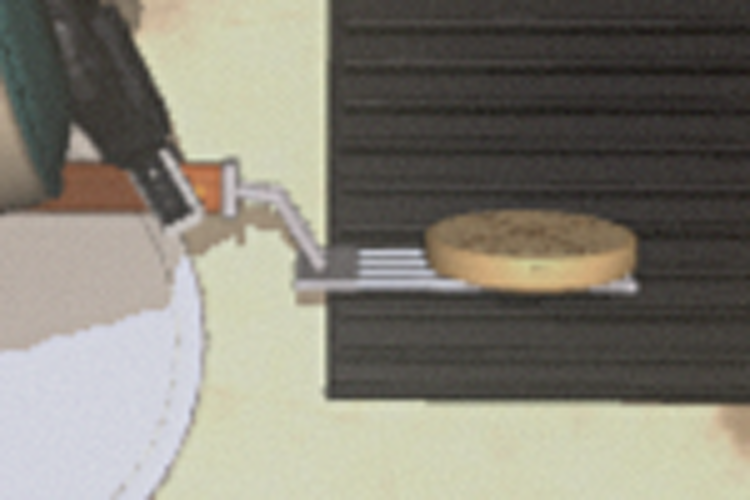

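```bash
python3 tgt.py .4600 -.0097 .1510 -69 5
```

```text
15.675 [0.4948 0.1326 0.1154] 0.016512572723449463 [-0.9742  0.9898 -1.036 ] [ 0.5912 -0.6533 -0.0785]
0.3392328720390264 0.0432356653675301
0.05 0.01 -0.04 -0.0002 -0.0086 -0.0004 0;0.05 0.01 -0.04 -0.0002 -0.0086 -0.0004 0;0.05 0.01 -0.04 -0.0002 -0.0086 -0.0004 0;0.05 0.01 -0.04 -0.0002 -0.0086 -0.0003 0;0.05 0.01 -0.04 -0.0002 -0.0086 -0.0003 0
tm est [ 0.4739 -0.0099  0.1101] euler [-89.9589  -0.0941 -68.6767]
```

>>> {"fn": "drive_tool", "kwargs": {"motion": "0 0 0 0 -0.005 -0.0005 0;0 0 0 0 -0.008 -0.0005 0;0 0 0 0 -0.009 0 0;0 0 0 0 -0.009 0 0;0 0 0 0 -0.004 0 0"}}

```text
clock: 16.3
position: [0.4818, 0.1335, 0.1523]
ee_rot: [-0.233, 0.461, 0.667, -0.536]
contact_force: [-0.0, -0.1, -2.1]
width: 0.0169
```

```bash
python3 tgt.py .4600 -.0097 .1510 -69 1
python3 - <<'E'
from plan import *
im,d=get_image("scene");save("scene17.png",im,(180,120,340,240),5)
im,d=get_image("top");save("top17.png",im,(180,150,330,250),5)
E
```

```text
16.3 [0.4818 0.1335 0.1523] 0.016888010236134753 [-0.0168 -0.0787 -2.0989] [ 0.607  -0.7361 -0.0112]
0.4465683888318699 0.004272279062754633
0.37 0.08 -0.24 -0.0010 -0.0042 -0.0003 0
tm est [ 0.461  -0.009   0.1468] euler [-89.9404  -0.0546 -68.5608]
```

View pics/scene17.png

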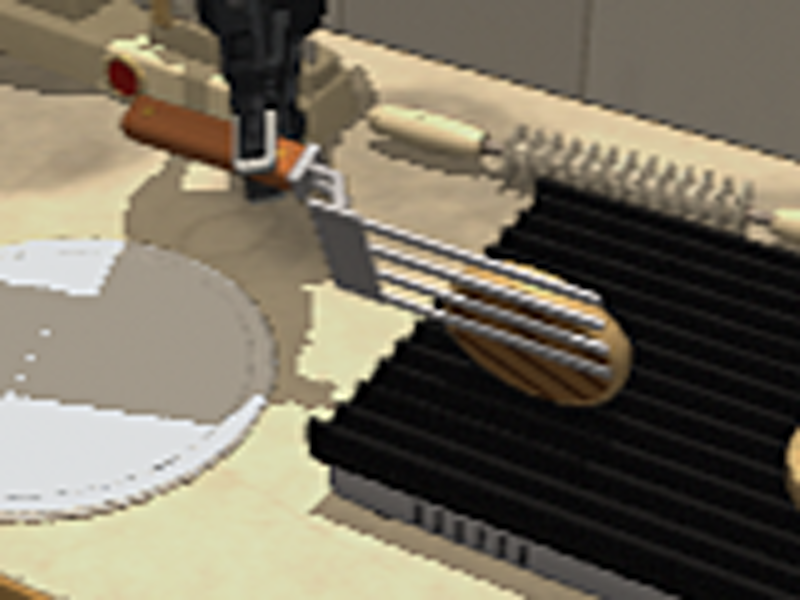

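View pics/top17.png

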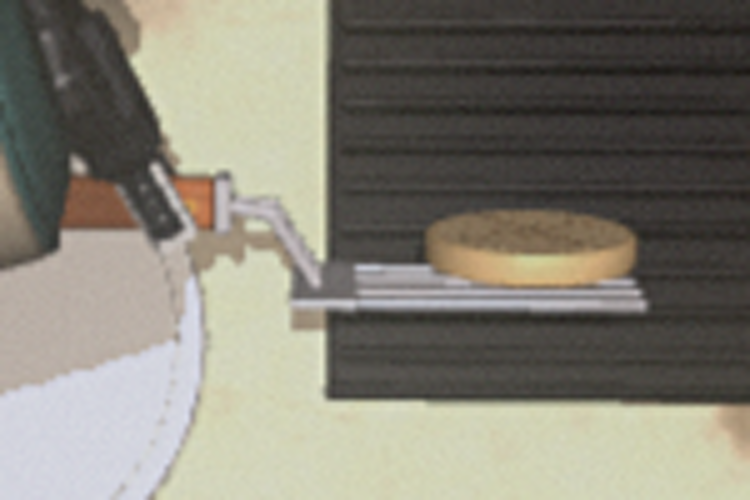

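```bash
python3 tgt.py .481 -.009 .153 -64 4
```

```text
16.4 [0.4819 0.1335 0.1521] 0.016746361383016953 [-0.6532 -0.1867 -1.2713] [ 0.5175 -0.6438 -0.0773]
4.571068462068708 0.021160489795244413
-0.99 0.02 0.56 -0.0026 -0.0001 -0.0046 0;-0.99 0.02 0.56 -0.0026 0.0000 -0.0046 0;-0.99 0.02 0.56 -0.0026 0.0001 -0.0046 0;-0.99 0.02 0.56 -0.0026 0.0002 -0.0046 0
tm est [ 0.4611 -0.0091  0.1467] euler [-89.9456  -0.0718 -68.5702]
```

>>> {"fn": "drive_tool", "kwargs": {"motion": "-1 0 0.6 -0.0026 0 -0.0046 0;-1 0 0.6 -0.0026 0 -0.0046 0;-1 0 0.6 -0.0026 0 -0.0046 0;-1 0 0.6 -0.002 0 -0.003 0"}}

```text
clock: 16.9
position: [0.5012, 0.1332, 0.1594]
ee_rot: [-0.204, 0.484, 0.676, -0.517]
contact_force: [0.1, 0.3, -1.9]
width: 0.0172
```

```bash
python3 tgt.py .50 -.009 .154 -60 4
python3 - <<'E'
from plan import *
im,d=get_image("scene");save("scene18.png",im,(180,120,340,240),5)
im,d=get_image("top");save("top18.png",im,(180,150,330,250),5)
E
```

```text
16.9 [0.5012 0.1332 0.1594] 0.017196677499249847 [ 0.1458  0.3057 -1.8838] [ 0.5668 -0.6215 -0.0001]
3.6450276993043578 0.01897706936245457
-0.81 0.03 0.42 -0.0022 0.0013 -0.0040 0;-0.81 0.03 0.42 -0.0022 0.0014 -0.0040 0;-0.81 0.03 0.42 -0.0022 0.0015 -0.0039 0;-0.81 0.03 0.42 -0.0022 0.0016 -0.0039 0
tm est [ 0.4809 -0.0093  0.1525] euler [-89.9789  -0.1752 -63.6408]
```

View pics/scene18.png

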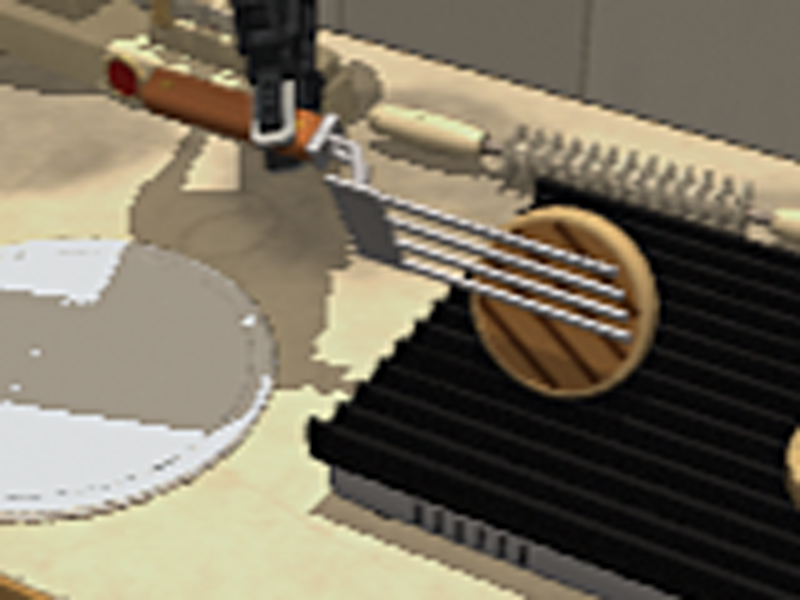

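View pics/top18.png

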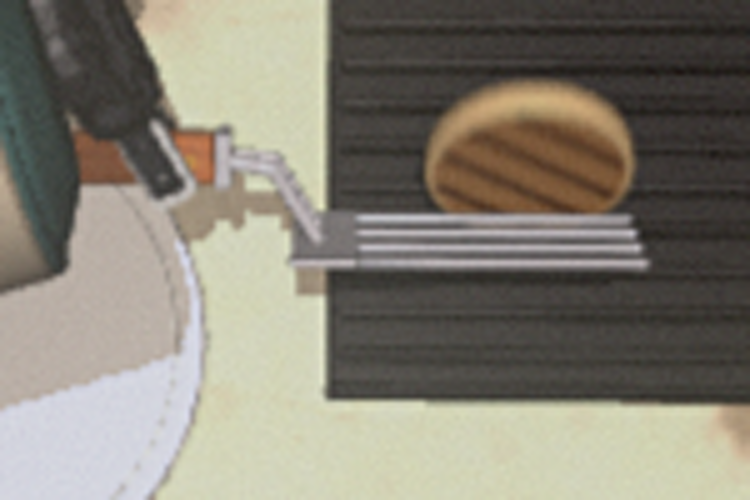

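>>> {"fn": "drive_tool", "kwargs": {"motion": "0 0 0 0 0 0 0;0 0 0 0 0 0 0;0 0 0 0 0 0 0"}}

```text
clock: 17.38
position: [0.5009, 0.1332, 0.1596]
ee_rot: [-0.204, 0.484, 0.676, -0.517]
contact_force: [-0.4, -0.1, -1.3]
width: 0.0169
```

```bash
python3 tgt.py .50 -.009 .154 -60 4 |grep tm
python3 - <<'E'
from plan import *
im,d=get_image("scene");save("scene19.png",im,(180,120,340,240),5)
im,d=get_image("top");save("top19.png",im,(180,130,330,230),5);np.savez("top19.npz",im=im,d=d)
E
```

```text
tm est [ 0.4805 -0.0093  0.1527] euler [-89.9786  -0.165  -63.6804]
```

View pics/scene19.png

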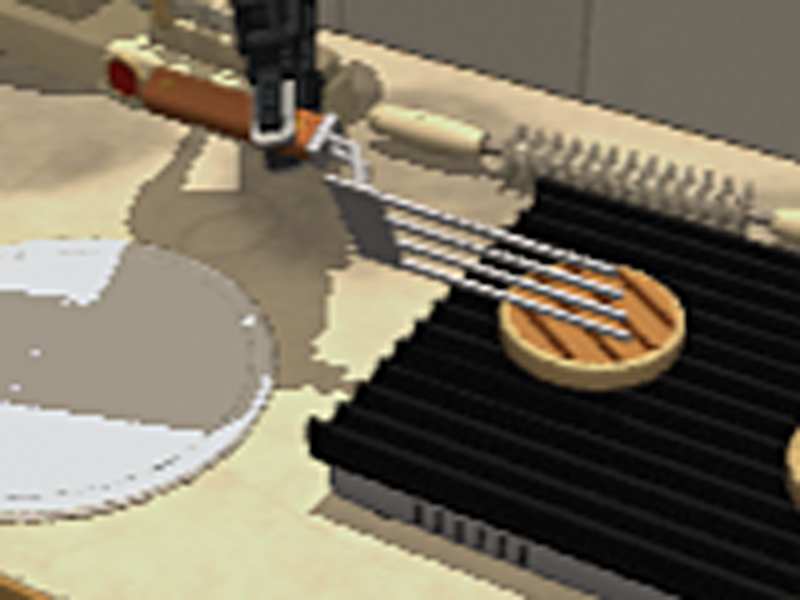

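View pics/top19.png

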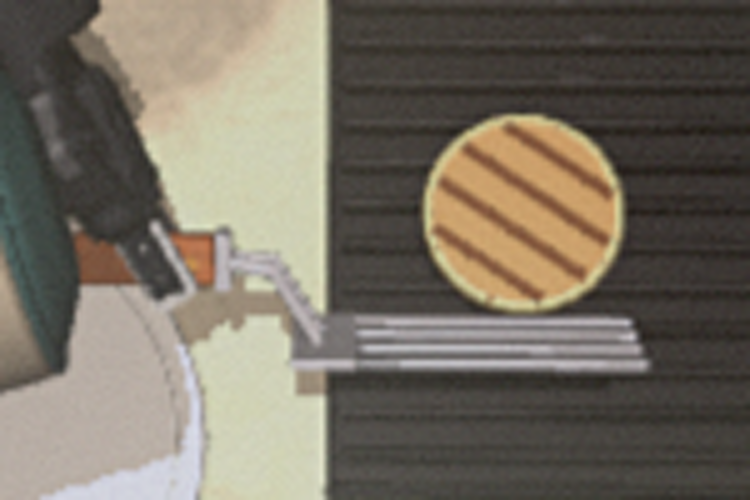

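```bash
cat > seq.py <<'E'
import sys
from plan import *
# seq.py "x y z phi n" ...
s=get_state();p0=s["position"];R0=quat(s["ee_rot"]);print(s["clock"],p0,s["contact_force"])
for a in sys.argv[1:]:
    x,y,z,phi,n=map(float,a.split())
    T=turner((x,y,z),-90,phi);p,Rw=tool(*T,30);p=p+T[1].apply([0,.0025,0])
    rows(p,Rw,0,n=int(n),p0=p0,R0=R0);p0,R0=p,Rw
E
python3 seq.py ".47 -.005 .19 -63.7 2" ".44 .06 .19 0 9"; python3 - <<'E'
from h import *
print(onz("top",524/5+180-.4,212/5+130-.4,.082))
P=cloud("top",np.load("top19.npz")["d"]);Q=P[160:190,272:298].reshape(-1,3);A=np.c_[Q[:,:2]-Q[:,:2].mean(0),np.ones(len(Q))];print(np.linalg.lstsq(A,Q[:,2],rcond=None)[0])
E
```

```text
17.475 [0.5009 0.1332 0.1596] [ 0.2543 -0.7155 -2.5796]
0.16941748536046577 0.039362577745337815
-0.03 0.05 -0.07 -0.0000 -0.0192 -0.0042 0;-0.03 0.05 -0.07 0.0000 -0.0192 -0.0042 0
63.70000000000001 0.08200244635454623
-6.13 -0.00 3.54 0.0083 -0.0038 -0.0001 0;-6.13 -0.00 3.54 0.0080 -0.0043 -0.0005 0;-6.13 0.00 3.54 0.0078 -0.0047 -0.0010 0;-6.13 0.00 3.54 0.0075 -0.0050 -0.0015 0;-6.13 0.00 3.54 0.0072 -0.0053 -0.0021 0;-6.13 -0.00 3.54 0.0068 -0.0054 -0.0026 0;-6.13 -0.00 3.54 0.0065 -0.0055 -0.0032 0;-6.13 0.00 3.54 0.0061 -0.0056 -0.0038 0;-6.13 -0.00 3.54 0.0058 -0.0055 -0.0044 0
[ 0.5546 -0.0287  0.082 ]
 ** On entry to DLASCL parameter number  4 had an illegal value
 ** On entry to DLASCL parameter number  4 had an illegal valueTraceback (most recent call last):
  File "<stdin>", line 3, in <module>
    x, resids, rank, s = _umath_linalg.lstsq(a, b, rcond,
                         ~~~~~~~~~~~~~~~~~~~^^^^^^^^^^^^^
                                             signature=signature)
                                             ^^^^^^^^^^^^^^^^^^^^
    raise LinAlgError("SVD did not converge in Linear Least Squares")
numpy.linalg.LinAlgError: SVD did not converge in Linear Least Squares
```

Bannock now at (0.555, −0.029), i.e. 4 mm / 77 mm from grill_mid, barred side up. Retracting the turner.

>>> {"fn": "drive_tool", "kwargs": {"motion": "0 0 0 0 -0.014 -0.003 0;0 0 0 0 -0.018 -0.004 0;-6.1 0 3.5 0.008 -0.004 0 0;-6.1 0 3.5 0.008 -0.0043 -0.0005 0;-6.1 0 3.5 0.008 -0.0047 -0.001 0;-6.1 0 3.5 0.0075 -0.005 -0.0015 0;-6.1 0 3.5 0.007 -0.0053 -0.002 0;-6.1 0 3.5 0.007 -0.0054 -0.0026 0;-6.1 0 3.5 0.0065 -0.0055 -0.0032 0;-6.1 0 3.5 0.006 -0.0055 -0.004 0;-4 0 2.3 0.005 -0.004 -0.0035 0;0 0 0 0 0 0 0"}}

```text
clock: 18.98
position: [0.4364, 0.2016, 0.2221]
ee_rot: [0.179, 0.683, 0.683, -0.186]
contact_force: [0.2, -0.0, -1.2]
width: 0.0167
```

```bash
python3 tgt.py .44 .06 .19 0 2; python3 seq.py ".44 .235 .14 0 6"
```

```text
18.975 [0.4364 0.2016 0.2221] 0.016681531794913978 [ 0.2494 -0.0013 -1.2468] [0.5107 0.0066 0.0297]
0.6351901843115257 0.012227457840477811
-0.30 -0.04 0.09 0.0030 0.0031 0.0043 0;-0.30 -0.04 0.09 0.0030 0.0031 0.0043 0
tm est [0.4333 0.0592 0.2004] euler [-90.1392   0.0857  -0.6139]
18.975 [0.4364 0.2016 0.2221] [ 0.2494 -0.0013 -1.2468]
0.6351901843115257 0.18611921805250808
-0.10 -0.01 0.03 0.0304 0.0011 -0.0059 0;-0.10 -0.01 0.03 0.0304 0.0010 -0.0059 0;-0.10 -0.01 0.03 0.0304 0.0010 -0.0059 0;-0.10 -0.01 0.03 0.0304 0.0010 -0.0059 0;-0.10 -0.01 0.03 0.0304 0.0010 -0.0059 0;-0.10 -0.01 0.03 0.0304 0.0010 -0.0059 0
```

>>> {"fn": "drive_tool", "kwargs": {"motion": "-0.1 0 0 0.02 0.001 -0.004 0;-0.1 0 0 0.03 0.001 -0.006 0;-0.1 0 0 0.03 0.001 -0.006 0;-0.1 0 0 0.03 0.001 -0.006 0;-0.1 0 0 0.03 0.001 -0.006 0;0 0 0 0.015 0 -0.003 0;0 0 0 0.004 0 0 0;0 0 0 0 0 0 0"}}

```text
clock: 19.98
position: [0.4453, 0.3624, 0.1646]
ee_rot: [0.18, 0.683, 0.682, -0.187]
contact_force: [-0.2, 0.5, -2.0]
width: 0.0172
```

```bash
python3 seq.py ".44 .235 .05 0 6"; python3 tgt.py .44 .235 .05 0 6|grep tm;  python3 - <<'E'
from plan import *
im,d=get_image("scene");save("scene20.png",im,(100,100,356,292),3)
im,d=get_image("top");save("top20.png",im,(80,120,400,280),2.4)
E
```

```text
19.975 [0.4453 0.3624 0.1646] [-0.243   0.4748 -2.0211]
0.5963959581803561 0.09429555264876033
-0.10 0.01 0.01 0.0099 -0.0003 0.0122 0;-0.10 0.01 0.01 0.0099 -0.0003 0.0122 0;-0.10 0.01 0.01 0.0099 -0.0004 0.0122 0;-0.10 0.01 0.01 0.0099 -0.0004 0.0122 0;-0.10 0.01 0.01 0.0099 -0.0004 0.0122 0;-0.10 0.01 0.01 0.0099 -0.0004 0.0122 0
tm est [0.442  0.2199 0.1432] euler [-90.2325  -0.0671  -0.545 ]
```

View pics/scene20.png

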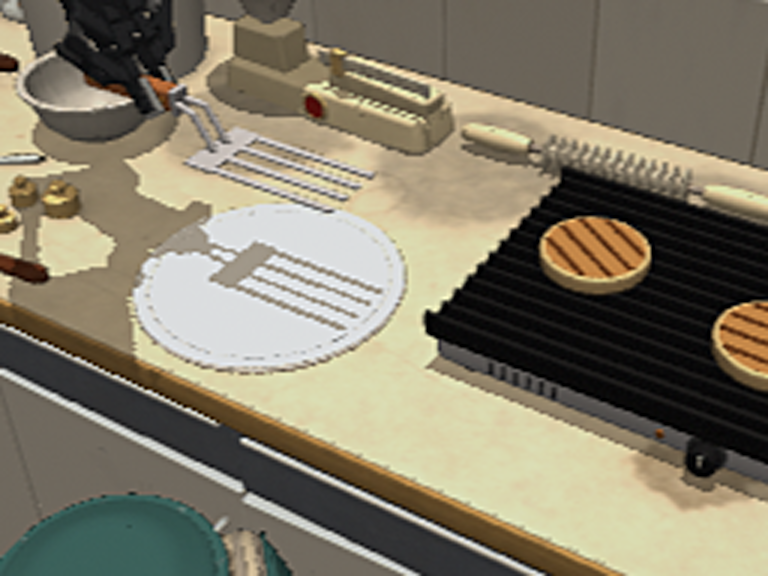

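View pics/top20.png

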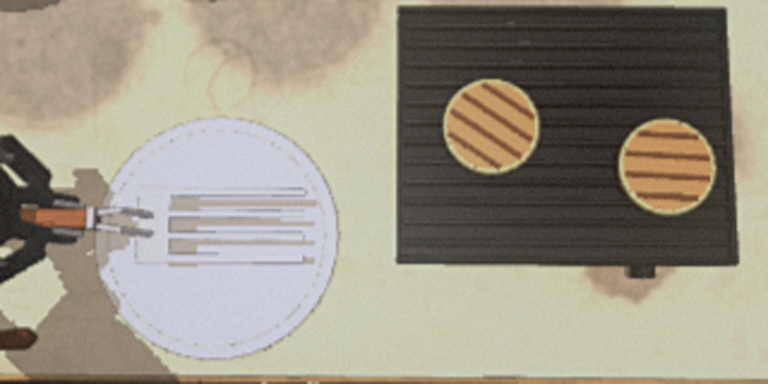

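Bannock is flat, barred side up, well inside the griddle (top crop (491,126)); the turner hovers level above the disc. Lowering.

>>> {"fn": "drive_tool", "kwargs": {"motion": "-0.1 0 0 0.008 0 0.01 0;-0.1 0 0 0.01 0 0.012 0;-0.1 0 0 0.01 0 0.012 0;-0.1 0 0 0.01 0 0.012 0;-0.1 0 0 0.01 0 0.012 0;0 0 0 0.004 0 0.005 0;0 0 0 0 0 0 0"}}

```text
clock: 20.95
position: [0.4444, 0.3747, 0.0788]
ee_rot: [0.183, 0.683, 0.683, -0.184]
contact_force: [0.2, 0.3, -0.9]
width: 0.0168
```

```bash
python3 seq.py ".44 .235 .011 0 6"; python3 tgt.py .44 .235 .05 0 6|grep tm
```

```text
20.95 [0.4444 0.3747 0.0788] [ 0.2298  0.3147 -0.8926]
0.1505215964733285 0.04636984819672211
-0.02 0.02 -0.00 0.0043 -0.0003 0.0064 0;-0.02 0.02 -0.00 0.0043 -0.0003 0.0064 0;-0.02 0.02 -0.00 0.0043 -0.0003 0.0064 0;-0.02 0.02 -0.00 0.0043 -0.0003 0.0064 0;-0.02 0.02 -0.00 0.0043 -0.0003 0.0064 0;-0.02 0.02 -0.00 0.0043 -0.0003 0.0064 0
tm est [0.4417 0.2322 0.0575] euler [-90.0617  -0.0924  -0.1015]
```

>>> {"fn": "drive_tool", "kwargs": {"motion": "0 0 0 0.004 0 0.006 0;0 0 0 0.004 0 0.0065 0;0 0 0 0.004 0 0.0065 0;0 0 0 0.004 0 0.0065 0;0 0 0 0.003 0 0.005 0;0 0 0 0.001 0 0.002 0;0 0 0 0 0 0 0"}}

```text
clock: 21.82
position: [0.4451, 0.3761, 0.039]
ee_rot: [0.183, 0.683, 0.683, -0.183]
contact_force: [0.0, 0.1, -1.3]
width: 0.0171
```

```bash
python3 seq.py ".44 .235 .009 0 2"; python3 tgt.py .44 .235 .05 0 6|grep tm
```

```text
21.825 [0.4451 0.3761 0.039 ] [ 0.0071  0.0889 -1.2862]
0.07376309363464427 0.008963328785908014
-0.02 0.01 -0.03 0.0027 -0.0013 0.0033 0;-0.02 0.01 -0.03 0.0027 -0.0013 0.0033 0
tm est [0.4424 0.2336 0.0175] euler [-90.0709  -0.0201   0.0035]
```

>>> {"fn": "drive_tool", "kwargs": {"motion": "0 0 0 0.0015 0 0.0026 0;0 0 0 0.0015 0 0.0022 0;0 0 0 0.0005 0 0.0009 0;0 0 0 0 0 0 0"}}

```text
clock: 22.32
position: [0.4454, 0.3766, 0.0324]
ee_rot: [0.183, 0.684, 0.683, -0.183]
contact_force: [-0.3, -0.3, -2.1]
width: 0.017
```

```bash
python3 seq.py ".44 .235 .009 0 2"; python3 tgt.py .44 .235 .05 0 6|grep tm
```

```text
22.325 [0.4454 0.3766 0.0324] [-0.311  -0.3479 -2.066 ]
0.08775358621143631 0.0035288489451251875
0.01 -0.01 -0.04 0.0009 -0.0014 0.0006 0;0.01 -0.01 -0.04 0.0009 -0.0014 0.0006 0
tm est [0.4427 0.2341 0.0108] euler [-90.068    0.021    0.0513]
```

>>> {"fn": "drive_tool", "kwargs": {"motion": "0 0 0 0.0008 0 0.0013 0;0 0 0 0 0 0 0;0 0 0 0 0 0 0"}}

```text
clock: 22.7
position: [0.4455, 0.3766, 0.0311]
ee_rot: [0.183, 0.684, 0.683, -0.183]
contact_force: [-0.1, 0.2, -0.8]
width: 0.017
```

```bash
python3 seq.py ".44 .235 .009 0 2"; python3 tgt.py .44 .235 .05 0 6|grep tm
```

```text
22.7 [0.4455 0.3766 0.0311] [-0.1104  0.1887 -0.8178]
0.09983968410693976 0.0031982528765658663
0.02 -0.01 -0.05 0.0005 -0.0015 0.0000 0;0.02 -0.01 -0.05 0.0005 -0.0015 0.0000 0
tm est [0.4429 0.2341 0.0096] euler [-90.0638   0.0123   0.0758]
```

>>> {"fn": "drive_tool", "kwargs": {"motion": "0 0 0 0.0002 0 0.0004 0;0 0 0 0 0 0 30;0 0 0 0 0 0 50;0 0 0 0 0 0 50;0 0 0 0 0 0 50"}}

```text
clock: 23.32
position: [0.4457, 0.3762, 0.0315]
ee_rot: [0.184, 0.683, 0.682, -0.183]
contact_force: [0.2, 0.8, 0.3]
width: 0.0428
```

>>> {"fn": "drive_tool", "kwargs": {"motion": "0 0 0 0 0 -0.01 50;0 0 0 0 0 -0.02 50;0 0 0 0 0 -0.03 50;0 0 0 0 0 -0.03 50;0 0 0 0 0 -0.02 50;0 0 0 0 0 -0.01 50;0 0 0 0 0 0 50;0 0 0 0 0 0 50"}}

```text
clock: 24.32
position: [0.4452, 0.4391, 0.1408]
ee_rot: [0.184, 0.683, 0.683, -0.182]
contact_force: [0.3, 0.2, 0.0]
width: 0.0429
```

```bash
python3 - <<'E'
from plan import *
s=get_state();print(s["clock"],s["position"],s["width"],s["contact_force"])
im,d=get_image("scene");save("scene21.png",im,(100,100,356,292),3);np.savez("scene21.npz",im=im,d=d)
im,d=get_image("top");save("top21.png",im,(80,120,400,280),2.4);np.savez("top21.npz",im=im,d=d)
P=cloud("top",d)
for n,(u,v) in dict(ban=(284.6,172.5),done=(358,190)).items():
    Q=P[int(v)-12:int(v)+12,int(u)-12:int(u)+12].reshape(-1,3);Q=Q[~np.isnan(Q[:,0])];A=np.c_[Q[:,:2]-Q[:,:2].mean(0),np.ones(len(Q))];print(n,Q.mean(0),np.linalg.lstsq(A,Q[:,2],rcond=None)[0])
E
```

```text
24.325 [0.4452 0.4391 0.1408] 0.042924536558819094 [0.345  0.2165 0.0069]
ban [ 0.5559 -0.0265  0.0822] [-0.0123 -0.0078  0.0822]
done [ 0.5123 -0.207   0.0825] [-0.0008  0.0034  0.0825]
```

View pics/scene21.png

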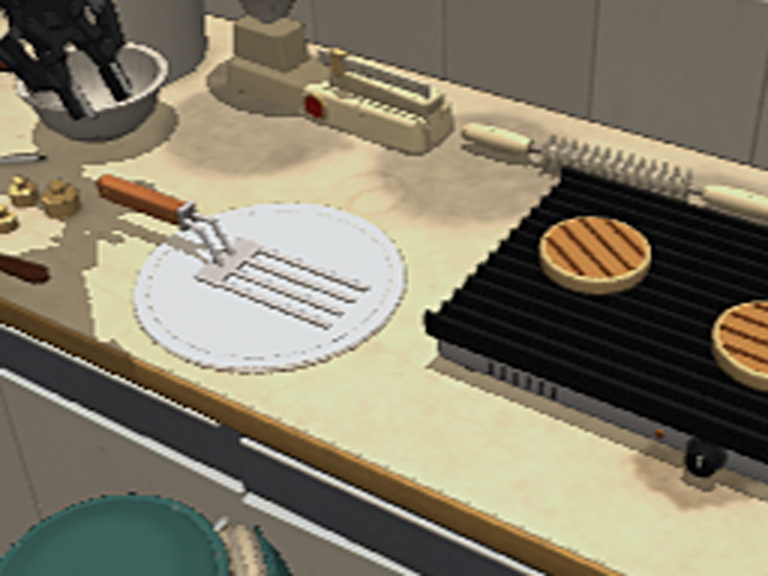

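View pics/top21.png

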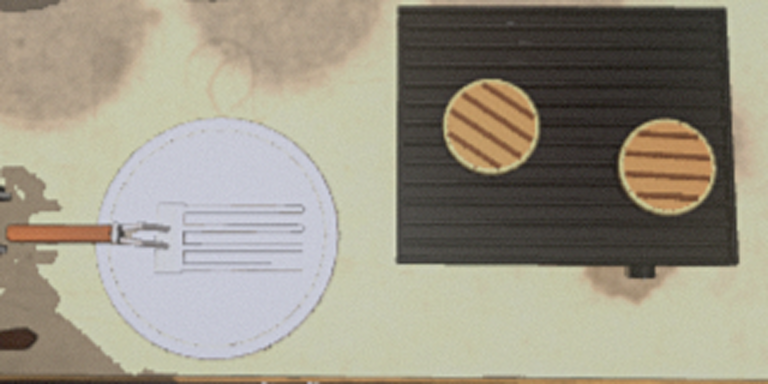

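```bash
python3 -c "
from rig import *
print(get_state()['contact_force'],get_state()['qd']);print(sign_off())"
```

```text
[-0.31540562 -0.41725639 -0.35776802] [-1.78581778e-03  1.16918252e-03  2.42344175e-05  1.16586906e-03
 -1.84010200e-04  9.77151294e-04]
the job is handed in; nothing more can be done
None
```

The bannock is turned over, the turner is back on the disc, and I handed the job in at about 24.4 s; it returned no verdict.

I slid the tines into the valleys under the bannock and lifted it clear of the rails. I then carried it towards the front of the griddle, tipped it up on its edge with the turner, and pushed it over away from the robot. After that I laid the turner on the disc and backed the gripper off.

Last checks, all by camera and arm readings:
- **Bannock:** it lies about 5 mm in x and 78 mm in y from grill_mid, barred side up. Its top face is at 82 mm and it tilts about 0.8°.
- **Other bannock:** it is where it was, within 2 mm.
- **Turner:** it lies flat, right way up. The middle of its tines is about 27 mm from the disc's centre.
- **Arm:** it is at rest, and the measured force is within sensor noise, so it is touching nothing.

Two things did not go as planned:
- **Overshoot:** the arm overshot some moves by several millimetres (15 mm off at worst when approaching the handle). I corrected these from measured positions before gripping and before entering the griddle.
- **Failed fit:** one plane fit on the bannock failed because of missing depth readings; I repeated it at the end and it worked.

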